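Fetch the shunt bar from behind the standards

TASK

Clear the three standard resistors (red, blue and yellow caps) off the storage case and stand them upright in the white side tray; then press the white-dotted end of the copper shunt bar so that it tips up in its pocket, and lay the bar flat and centred on the white bed of the black test fixture, lengthwise along it. Once the bar is there, put every standard back upright on the middle of the case's pad of its own colour. Never knock a standard over.

Things in the scene. Friction and masses are not known exactly. Their poses are not given: they have to be found in the camera images.
- bar: copper shunt bar 60 (x) x 25 (y) x 10 (z) mm, 0.13 kg, white dot on top at its +x end; origin: centre of underside. Starts flush in the case's pocket (2-3 mm gaps) on a stiff rocking floor. Pressing the dotted end (6 to 9 N, 20 to 28 mm from the middle) tips it 0.5 rad about its middle; it stays so, the -x end 13 mm above the case, to be gripped across its width about 24 mm from the middle.
- case: grey storage case, fixed, 32 mm high, flat top with pocket and pads. Origin: on its underside below the pocket's middle; x along the pocket towards the dotted end. It spans x -100 to 65, y -84 to 84 mm. A black finger scoop (x 12 to 50, y -24 to 24 mm, floor 12 mm above the bench) lets shut fingers follow the pressed end down. The pads lie round the undotted end, their undersides at 32 mm.
- red: standard resistor: upright aluminium can 40 mm in diameter, with a red cap and red band, 70 mm tall, plus two thin brass posts (8 mm tall, 18 mm apart) on the cap; 0.25 kg. Starts standing on its own pad. Origin: centre of its underside, z up.
- blue: standard resistor: upright aluminium can 40 mm in diameter, with a blue cap and blue band, 70 mm tall, plus two thin brass posts (8 mm tall, 18 mm apart) on the cap; 0.25 kg. Starts standing on its own pad. Origin: centre of its underside, z up.
- yellow: standard resistor: upright aluminium can 40 mm in diameter, with a yellow cap and yellow band, 70 mm tall, plus two thin brass posts (8 mm tall, 18 mm apart) on the cap; 0.25 kg. Starts standing on its own pad. Origin: centre of its underside, z up.
- red_pad: red disc fixed on the top of the grey case, 52 mm in diameter, 2 mm thick: the home place of the red standard. Origin: centre of its underside; a can standing on it has its origin 2 mm higher.
- blue_pad: blue disc fixed on the top of the grey case, 52 mm in diameter, 2 mm thick: the home place of the blue standard. Origin: centre of its underside; a can standing on it has its origin 2 mm higher.
- yellow_pad: yellow disc fixed on the top of the grey case, 52 mm in diameter, 2 mm thick: the home place of the yellow standard. Origin: centre of its underside; a can standing on it has its origin 2 mm higher.
- tray: white open side tray fixed to the bench, 220 (x) x 90 (y) mm, walls 4 mm thick and 16 mm high, floor about 4 mm thick; to one side of the case. Origin: centre of its underside, x along its length. Empty at the start; three cans stand in it in a row 62 mm apart.
- fixture: black test fixture fixed to the bench on the other side of the case, 150 (x) x 90 (y) x 15 mm, with a white bed 66 (x) x 31 (y) mm in its middle, whose top is 18 mm above the bench, and four brass terminals (12 mm tall) at x = +-60, y = +-20 mm. Origin: centre of its underside, x along the bed.

How it is judged (in metres and radians):
On the way, in this order (a step that is already met when the one before it is completed fails the run):
1. all three standards stand upright in the side tray at once (x of red in the frame of tray between -0.095 and 0.095 m and y of red in the frame of tray between -0.03 and 0.03 m and z of each of red, blue, yellow in the frame of tray below 0.012 m and angle between each of red, blue, yellow's own z axis and vertical below 0.12 rad and x of blue in the frame of tray between -0.095 and 0.095 m and y of blue in the frame of tray between -0.03 and 0.03 m and x of yellow in the frame of tray between -0.095 and 0.095 m and y of yellow in the frame of tray between -0.03 and 0.03 m and linear speed of each of red, blue, yellow below 0.03 m/s), for 0.2 s.
2. with the standards in the tray, the bar is tipped up in its pocket by pressing its dotted end (all of step 1 and angle between bar's own z axis and vertical above 0.3 rad and horizontal distance between bar and case below 0.015 m and height (world z) of bar below 0.032 m), for 0.1 s.
3. the bar lies released on the fixture's bed while the standards still stand in the tray (all of step 1 and horizontal distance between bar and fixture below 0.012 m and angle between the x axis of bar and the x axis of fixture, either way round below 0.26 rad and angle between bar's own z axis and vertical below 0.08 rad and z of bar in the frame of fixture between 0.014 and 0.022 m and linear speed of bar below 0.02 m/s and contact force between the fingers and bar below 0.1 N), for 0.2 s.
At the end, for the whole second after the job is handed in: The bar lies flat on the fixture's bed, its middle within 12 mm of the bed's and its length within 0.26 rad of the bed's; each standard stands upright on the pad of its own colour, within 12 mm of its middle; all released and at rest (horizontal distance between bar and fixture below 0.012 m and angle between the x axis of bar and the x axis of fixture, either way round below 0.26 rad and angle between each of bar, red, blue, yellow's own z axis and vertical below 0.08 rad and z of bar in the frame of fixture between 0.014 and 0.022 m and linear speed of each of bar, red, blue, yellow below 0.02 m/s and contact force between the fingers and bar below 0.1 N and horizontal distance between red and red_pad below 0.012 m and z of red in the frame of red_pad below 0.006 m and contact force between the fingers and red below 0.1 N and horizontal distance between blue and blue_pad below 0.012 m and z of blue in the frame of blue_pad below 0.006 m and contact force between the fingers and blue below 0.1 N and horizontal distance between yellow and yellow_pad below 0.012 m and z of yellow in the frame of yellow_pad below 0.006 m and contact force between the fingers and yellow below 0.1 N); the robot touches nothing.
It fails at once if the red standard is knocked over (tilted past 0.6 rad) (angle between red's own z axis and vertical above 0.6 rad).
It fails at once if the blue standard is knocked over (tilted past 0.6 rad) (angle between blue's own z axis and vertical above 0.6 rad).
It fails at once if the yellow standard is knocked over (tilted past 0.6 rad) (angle between yellow's own z axis and vertical above 0.6 rad).
It also fails if it takes over 134 s, if anything falls off the work surface, if the arm or the gripper's body presses on something with over 40 N, if the wrist force passes 120 N, or if a joint passes its speed limit or range.

ROBOT

A 7-joint arm with a two-finger parallel gripper is mounted at the origin on the work surface. World frame = base frame: x ahead of the robot, y to its left, z up, the work surface at z = 0. Lengths are in mm, angles in degrees, forces in N, time in s.
With the tool pointing down it reaches from about 400 to 850 mm from the base axis. Payload 10.4 kg.
Tool frame: the origin (TCP) lies between the finger pads; the fingertips stand 11 mm ahead of it and the grasp point (between the pads) lies 8 mm behind it; z points along the fingers, y is the line along which they close (so a half turn about z gives the same grasp; the last joint's range is limited). The gripper opens to 87 mm and grips with 3 to 60 N. Pads are 19 mm wide; open, the fingers measure 117 mm over their backs; the gripper's body (75 mm by 190 mm) begins 51 mm behind the grasp point.
Start: joints at [65.741, 19.034, -3.707, 83.658, 1.238, 77.344, -5.071], TCP at [243.871, -575.483, 208.976] pointing down, gripper open.
Joint ranges: [-148.97, 148.97], [-28.65, 121.19], [-84.17, 76.75], [9.2, 138.47], [-72.65, 252.65], [3.7, 117.97], [-149.18, 149.18]. Speed limits (degrees/s): [127.2, 127.2, 159.86, 159.86, 180, 180, 180].

INTERFACE

Orientations are given as [roll, pitch, yaw] about the fixed x, y, z axes, in that order (R = Rz(yaw) Ry(pitch) Rx(roll)).
In Python, from station import robot, optics gives the robot as it stands.
- The arm moves only by the tool drive_tool, never from a script. Its argument "motion" is a list of rows, each a list of 7 numbers: the turn, a rotation vector about the tool's x, y, z as a fraction of full scale, then the shift along the tool's x, y, z as a fraction of full scale, then the closure, from 0 (fully open) to 1 (shut). In form: [[ax, ay, az, x, y, z, fingers], ...]. A call has 1 to 12 rows; each row shifts and turns the commanded pose from where the row before left it, along the tool's axes as they then stand; what a row does not reach is not made up. Full scale, the value 1, is 0.02 m for a shift and 5 degrees for a turn. A row lasts 1/10 s, in which the tool goes at most 50 mm and 8.59 degrees, less where a joint would pass 70% of its speed; a pose out of reach is approached as far as the arm can. A call with a number of a shift or a turn outside -1 to 1 is refused whole. A call with a gripper value outside its range is refused whole. The fingers move at their own pace and stop on an object; the grip force is fixed at half the most. Time passes only in rows, so rows that do not move let the fingers close. It gives the time, the measured TCP pose, the force, the opening and the grip force at its end, in the units of the state.
- robot.sense(): the state, without advancing time (a new reading comes with each control period).
- optics.get_image(name): name is "scene" or "side" or "wrist"; returns a dict with "frame" (420x560x3 uint8, blue, green, red), "mtx" (3x3 intrinsics, pixels), "R" (3x3) and "t" (3): a world point X has camera coordinates R X + t. Camera axes: x right, y down, z forward; pixel columns grow to the right and rows downward; lengths in mm; the calibration is good to about 2 mm. The wrist camera is an equidistant fisheye: a pixel r from the principal point sees the ray r / f radians off the axis. A picture is of the moment at which its call begins. There is no depth.
- robot.sign_off(): hands the job in; it is judged then, once.
The state is a dict: "t": time; "joint_positions": joint angles; "joint_velocities": joint speeds; "joint_torque": joint torques, N m; "tool_pos": TCP position; "tool_rot": TCP orientation; "contact_force": force on the tool from outside, world axes, zero at the start; "torque": the same for the moment, N m; "opening": finger opening in mm; "gripper_force": force on a finger pad.
Only numpy, scipy, OpenCV 4.12 (cv2) and the standard library are available. Lean on these libraries where they do the work, as an engineer would, in place of code of your own. Each camera call takes 0.05 s, during which the arm holds its last target. There are 200 camera calls.

## Working session

There is one attempt and no reset: what is moved stays moved. The work goes in short steps, Python scripts to look and compute and a tool call to move; the robot and the scene stay as the last step left them, time stands still between calls to the robot, and variables do not carry over. Pictures are saved under pics/ and viewed, at most 14 in all, crops included, and the job is handed in when it is done.

Besides the shell and the picture viewer there is one more tool, called in YAML: its name, and indented under it one key for each argument. drive_tool: Moves the arm, as the interface text tells. Shift numbers are shares of 0.02 m and turn numbers shares of 5 degrees, none past 1 either way. Its arguments: {"type":"object","properties":{"motion":{"type":"array","items":{"type":"array","items":{"type":"number","minimum":-1,"maximum":1}}}},"required":["motion"]}

```bash
ls; mkdir -p pics
python3 - <<'E'
from station import robot, optics
import cv2
s=robot.sense()
for k in ("t","tool_pos","tool_rot","opening","contact_force"): print(k,s[k])
for n in ("scene","side"):
    d=optics.get_image(n); cv2.imwrite(f"pics/{n}0.png",d["frame"]); print(n,d["mtx"].tolist(),d["R"].tolist(),d["t"].tolist())
E
```

```text
pics
t 0.0
tool_pos [ 243.68492366 -575.12183245  208.16774939]
tool_rot [-1.79922325e+02  5.19778583e-03  2.29658647e+01]
opening 87.01950372699851
contact_force [-0.34837268 -0.20247695  0.61321112]
scene [[518.963594288875, 0.0, 276.83314814068666], [0.0, 518.963594288875, 209.85296040146358], [0.0, 0.0, 1.0]] [[-0.2473450656859555, 0.9688398568819799, 0.013028821808392089], [0.8226598574403436, 0.2170915070565858, -0.5254541240870928], [-0.5119093449401405, -0.11925019614577065, -0.8507221716178268]] [136.31898779537528, -410.2588971778278, 1400.5060207166437]
side [[410.80905827174905, 0.0, 279.4501971404465], [0.0, 410.80905827174905, 205.89778333766134], [0.0, 0.0, 1.0]] [[-0.7997579829684976, -0.6002561243661071, -0.00893050049776989], [-0.37886751412510933, 0.5162160615981427, -0.768101806070499], [0.46566788102554396, -0.6109120746139193, -0.6402654618766316]] [446.2093417547126, 268.6259514488606, 790.3925693954593]
```

View pics/scene0.png

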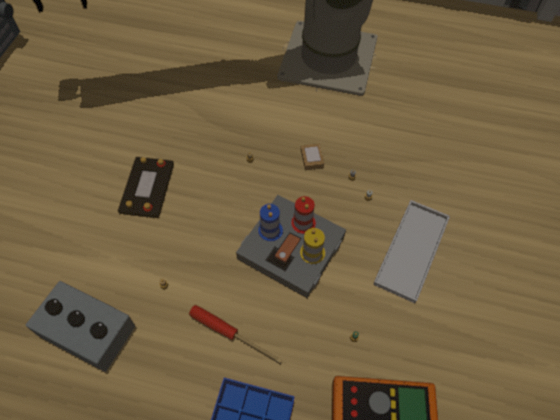

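View pics/side0.png

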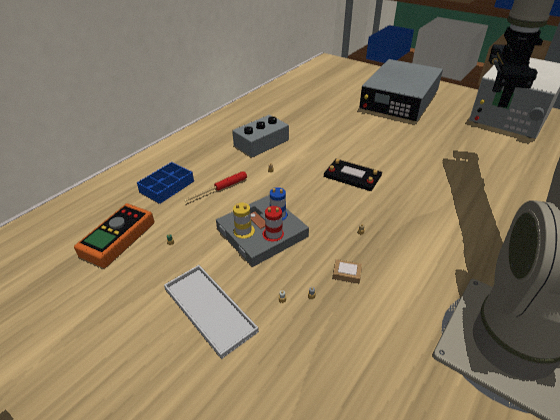

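Run:
```python
import cv2,numpy as np
a=cv2.imread("pics/scene0.png")
c=a[185:300,230:355]; cv2.imwrite("pics/c1.png",cv2.resize(c,None,fx=5,fy=5,interpolation=cv2.INTER_CUBIC))
t=a[190:310,365:460]; f=a[145:225,110:185]
m=np.zeros((600,800,3),np.uint8)
t=cv2.resize(t,None,fx=4,fy=4,interpolation=cv2.INTER_CUBIC);f=cv2.resize(f,None,fx=5,fy=5,interpolation=cv2.INTER_CUBIC)
m[:480,:380]=t;m[:400,400:775]=f;cv2.imwrite("pics/c2.png",m)
```

```text
(no output)
```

View pics/c1.png

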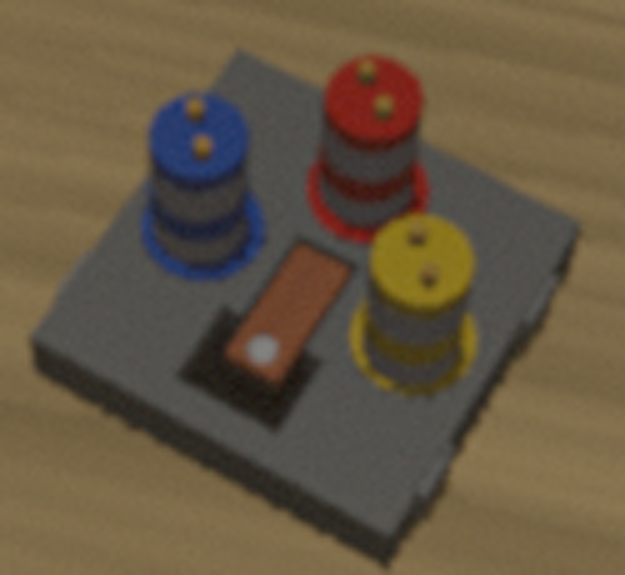

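View pics/c2.png

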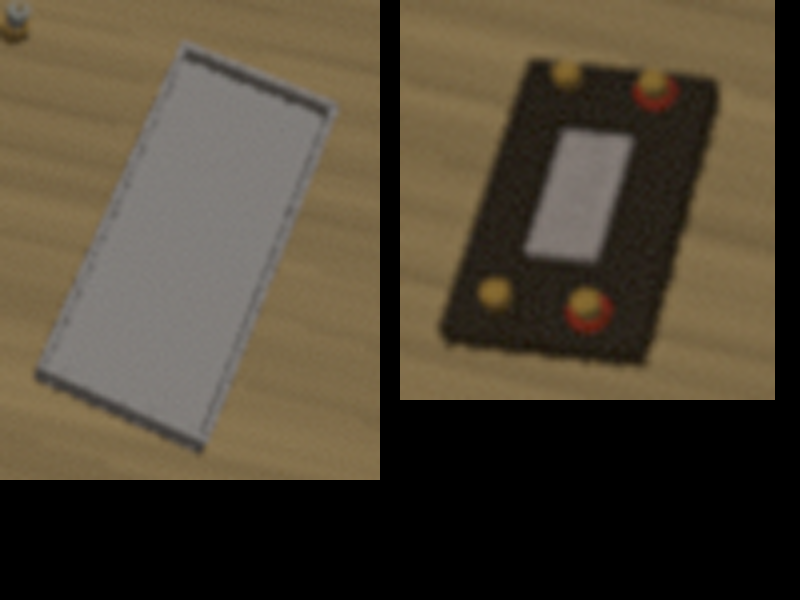

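```bash
cat > h.py <<'E'
import numpy as np,cv2
from scipy.spatial.transform import Rotation as Ro
def bp(d,uv,z):
    uv=np.atleast_2d(np.array(uv,float));K=d["mtx"];R=np.array(d["R"]);t=np.array(d["t"])
    r=np.c_[(uv-K[[0,1],[2,2]])/K[0,0],np.ones(len(uv))]@R; c=-R.T@t
    return c+r*((z-c[2])/r[:,2])[:,None]
def fit(P,Q):  # rigid 2D: Q = R P + t
    P=np.array(P,float);Q=np.array(Q)[:,:2];p=P.mean(0);q=Q.mean(0);A=(P-p).T@(Q-q)
    a=np.arctan2(A[0,1]-A[1,0],A[0,0]+A[1,1]);R=np.array([[np.cos(a),-np.sin(a)],[np.sin(a),np.cos(a)]])
    t=q-R@p; return t,np.degrees(a),np.abs(P@R.T+t-Q).max(),R
E
python3 - <<'E'
from h import *
from station import optics
d=optics.get_image("scene"); d.pop("frame")
f=lambda L,o,s:[(o[0]+(u-o[2])/s,o[1]+v/s) for u,v in L]
q=bp(d,f([(240,50),(580,228),(390,538),(33,345)],(230,185,0),5),32)
# top image left corner etc: dotted end toward lower-left; try labels
P=[(-100,84),(-100,-84),(65,-84),(65,84)]
for Pn in (P,[(x,-y) for x,y in P]): t,a,e,R=fit(Pn,q);print("case",t,a,e)
q2=bp(d,f([(303,240),(355,266),(277,383),(226,357),(263,350)],(230,185,0),5),32);print("bar",q2[:4].mean(0),q2.round(1).tolist())
for n,c,p in (("red",(373,100),(368,188)),("blue",(199,136),(204,228)),("yellow",(422,262),(414,345))):
    print(n,bp(d,f([c],(230,185,0),5),104)[0].round(1),bp(d,f([p],(230,185,0),5),34)[0].round(1))
q=bp(d,f([(183,44),(337,106),(203,441),(40,372)],(365,190,0),4),16);print("tray",q.round(0).tolist(),fit([(-110,45),(-110,-45),(110,-45),(110,45)],q)[:3])
q=bp(d,f([(530,62),(718,80),(645,362),(443,335)],(110,145,400),5),15);print("fix",q.round(0).tolist(),fit([(-75,45),(-75,-45),(75,-45),(75,45)],q)[:3])
q=bp(d,f([(565,128),(635,135),(600,262),(525,255)],(110,145,400),5),18);print("bed",q.round(0).tolist(),fit([(-33,15.5),(-33,-15.5),(33,-15.5),(33,15.5)],q)[:3])
E
```

```text
case [572.15277007  49.5770825 ] 152.12071494875434 168.44998259420356
case [604.39873103  36.41607002] -16.525831369402017 1.7537195660898135
bar [602.14280547  36.4476626   32.        ] [[568.7, 33.6, 32.0], [575.2, 57.2, 32.0], [635.4, 38.9, 32.0], [629.3, 16.1, 32.0], [622.4, 29.8, 32.0]]
red [539.6  52.5 104. ] [538.6  54.3  34. ]
blue [573.4 -10.  104. ] [574.8  -7.4  34. ]
yellow [606.2  86.7 104. ] [605.7  88.7  34. ]
tray [[414.0, 269.0, 16.0], [433.0, 355.0, 16.0], [644.0, 306.0, 16.0], [628.0, 222.0, 16.0]] (array([529.90040221, 287.93510781]), np.float64(-12.920757742186558), np.float64(87.1974975753979))
fix [[456.0, -360.0, 15.0], [444.0, -273.0, 15.0], [594.0, -250.0, 15.0], [603.0, -339.0, 15.0]] (array([ 524.30394522, -305.4272073 ]), np.float64(8.866166371497266), np.float64(89.70590197777582))
bed [[489.0, -329.0, 18.0], [485.0, -297.0, 18.0], [553.0, -287.0, 18.0], [558.0, -320.0, 18.0]] (array([ 520.94089306, -307.85632659]), np.float64(7.941663999543472), np.float64(32.11871102030045))
```

Add to h.py:
```python
from station import robot,optics
def go(p,frm=None,s=None):
    """tool-frame shift to TCP target p in units of 20 mm"""
    s=s or robot.sense(); R=Ro.from_euler("xyz",s["tool_rot"],degrees=True)
    return (R.inv().apply(np.array(p)-(s["tool_pos"] if frm is None else frm))/20).round(2)
def st():
    s=robot.sense();print(round(s["t"],1),np.round(s["tool_pos"],1),np.round(s["tool_rot"],1),"F",np.round(s["contact_force"],1),"open",round(s["opening"],1),"grip",np.round(s["gripper_force"],1))
```

```text
(no output)
```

drive_tool:
  motion:
    - [0,0,1,0,0,0,0]
    - [0,0,1,0,0,0,0]
    - [0,0,1,0,0,0,0]
    - [0,0,1,0,0,0,0]
    - [0,0,1,0,0,0,0]
    - [0,0,1,0,0,0,0]
    - [0,0,1,0,0,0,0]
    - [0,0,0.2,0,0,0,0]
    - [0,0,0,0,0,0,0]

```text
t: 1.05
tool_pos: [243.9, -575.4, 208.8]
tool_rot: [-180.0, 0.0, -12.9]
contact_force: [0.4, 0.3, -1.0]
opening: 86.9
gripper_force: 0.0
```

```bash
python3 -c "
from h import *
st();print(go([539,53,150]))"
```

```text
1.1 [ 243.9 -575.4  208.8] [-180.     0.   -12.9] F [ 0.4  0.3 -1. ] open 86.9 grip 0.0
[  7.35 -33.92   2.94]
```

drive_tool:
  motion:
    - [0,0,0,0.22,-1,0,0]
    - [0,0,0,0.22,-1,0,0]
    - [0,0,0,0.22,-1,0,0]
    - [0,0,0,0.22,-1,0,0]
    - [0,0,0,0.22,-1,0,0]
    - [0,0,0,0.22,-1,0,0]
    - [0,0,0,0.22,-1,0,0]
    - [0,0,0,0.22,-1,0,0]
    - [0,0,0,0.22,-1,0,0]
    - [0,0,0,0.22,-1,0,0]
    - [0,0,0,0.22,-1,0,0]
    - [0,0,0,0.22,-1,0,0]

```text
t: 2.25
tool_pos: [349.7, -352.8, 209.0]
tool_rot: [180.0, -0.0, -12.9]
contact_force: [0.7, 1.2, 0.5]
opening: 87.4
gripper_force: 0.0
```

drive_tool:
  motion:
    - [0,0,0,0.22,-1,0,0]
    - [0,0,0,0.22,-1,0,0]
    - [0,0,0,0.22,-1,0,0]
    - [0,0,0,0.22,-1,0,0]
    - [0,0,0,0.22,-1,0,0]
    - [0,0,0,0.22,-1,0,0]
    - [0,0,0,0.22,-1,0,0]
    - [0,0,0,0.22,-1,0,0]
    - [0,0,0,0.22,-1,0,0]
    - [0,0,0,0.22,-1,0,0]
    - [0,0,0,0.22,-1,0,0]
    - [0,0,0,0.22,-1,0,0]

```text
t: 3.45
tool_pos: [455.3, -130.9, 209.0]
tool_rot: [180.0, -0.0, -12.9]
contact_force: [-0.2, 0.6, -0.6]
opening: 87.4
gripper_force: 0.0
```

drive_tool:
  motion:
    - [0,0,0,0.21,-1,0,0]
    - [0,0,0,0.21,-1,0,0]
    - [0,0,0,0.21,-1,0,0]
    - [0,0,0,0.21,-1,0,0]
    - [0,0,0,0.21,-1,0,0]
    - [0,0,0,0.21,-1,0,0]
    - [0,0,0,0.21,-1,0,0]
    - [0,0,0,0.2,-1,0,0]
    - [0,0,0,0.2,-1,0,0]
    - [0,0,0,0.2,-0.9,0,0]
    - [0,0,0,0,0,0,0]
    - [0,0,0,0,0,0,0]

```text
t: 4.65
tool_pos: [539.8, 51.7, 208.8]
tool_rot: [180.0, 0.0, -12.9]
contact_force: [0.0, -0.2, 0.5]
opening: 86.5
gripper_force: 0.0
```

```bash
python3 -c "
from h import *
st();print(go([539,53,150]))
d=optics.get_image('wrist');cv2.imwrite('pics/w1.png',d['frame']);print(d['mtx'],d['R'],d['t'])"
```

```text
4.7 [539.8  51.7 208.8] [180.    0.  -12.9] F [ 0.  -0.2  0.5] open 86.5 grip 0.0
[-0.05 -0.06  2.94]
[[325.1922621    0.         284.89792315]
 [  0.         325.1922621  214.41869521]
 [  0.           0.           1.        ]] [[-2.23484443e-01 -9.74707495e-01  5.40347705e-05]
 [-9.40228831e-01  2.15593664e-01  2.63607885e-01]
 [-2.56952231e-01  5.88614562e-02 -9.64629919e-01]] [171.87916551 465.22289198 524.39141634]
```

View pics/w1.png

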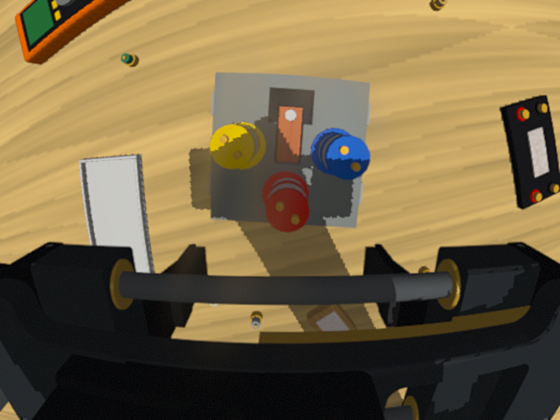

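```bash
cat >> h.py <<'E'
def bpw(d,uv,z):
    uv=np.atleast_2d(np.array(uv,float));K=d["mtx"];R=np.array(d["R"]);t=np.array(d["t"])
    q=uv-K[[0,1],[2,2]];r=np.hypot(*q.T);th=r/K[0,0]
    ray=np.c_[q/r[:,None]*np.sin(th)[:,None],np.cos(th)]@R;c=-R.T@t
    return c+ray*((z-c[2])/ray[:,2])[:,None]
E
python3 - <<'E'
from h import *
d=optics.get_image('wrist')
q=bpw(d,[(217,73),(370,82),(357,227),(213,220)],32);t,a,e,R=fit([(65,84),(65,-84),(-100,-84),(-100,84)],q);print("case",t,a,e)
for n,p in (("red",(-68,0)),("blue",(-15,-50)),("yel",(-15,50))):print(n,R@p+t)
print("caps",bpw(d,[(288,209),(342,157),(237,147)],104).round(1).tolist())
print("posts",bpw(d,[(279.5,207),(295.5,219)],112).round(1).tolist())
q=bpw(d,[(280,107),(302,107),(300,164),(275,162)],32);print("bar",q.mean(0))
q=bpw(d,[(527,128),(549,127),(556,172),(533,178)],18);t,a,e,R=fit([(33,15.5),(33,-15.5),(-33,-15.5),(-33,15.5)],q);print("bed",t,a,e)
E
```

```text
case [602.14067514  31.36530312] -16.09863171454009 1.223717830871319
red [536.80724234  50.22113931]
blue [573.86430306 -12.51461008]
yel [601.59347393  83.56396757]
caps [[540.4, 48.9, 104.0], [575.3, -7.1, 104.0], [604.0, 79.4, 104.0]]
posts [[545.8, 55.3, 112.0], [532.2, 44.2, 112.0]]
bar [601.73739383  32.79123863  32.        ]
bed [ 521.30591659 -318.13368564] 4.051188177735191 12.078443495613385
```

drive_tool:
  motion:
    - [0,0,0,0,0,1,0]
    - [0,0,0,0,0,1,0]
    - [0,0,0,0,0,1,0]
    - [0,0,0,0,0,1,0]
    - [0,0,0,0,0,1,0]
    - [0,0,0,0,0,1,0]
    - [0,0,0,0,0,0.9,0]
    - [0,0,0,0,0,0,0.2]
    - [0,0,0,0,0,0,0.4]
    - [0,0,0,0,0,0,0.6]
    - [0,0,0,0,0,0,1]
    - [0,0,0,0,0,0,1]

```text
t: 5.95
tool_pos: [540.4, 51.9, 71.7]
tool_rot: [-180.0, -0.1, -13.0]
contact_force: [0.8, 0.5, 0.6]
opening: 54.7
gripper_force: 0.0
```

drive_tool:
  motion:
    - [0,0,0,0,0,0,1]
    - [0,0,0,0,0,0,1]
    - [0,0,0,0,0,0,1]
    - [0,0,0,0,0,0,1]

```text
t: 6.35
tool_pos: [540.1, 51.6, 71.1]
tool_rot: [180.0, -0.0, -13.1]
contact_force: [0.1, -1.1, 3.2]
opening: 39.3
gripper_force: 30.0
```

drive_tool:
  motion:
    - [0,0,0,0,0,-0.5,1]
    - [0,0,0,0,0,-1,1]
    - [0,0,0,0,0,-1,1]
    - [0,0,0,0,0,-1,1]
    - [0,0,0,0,0,-1,1]
    - [0,0,0,0,0,-0.5,1]
    - [0,0,0,0,0,0,1]

```text
t: 7.05
tool_pos: [540.6, 52.2, 172.2]
tool_rot: [-180.0, -0.1, -13.0]
contact_force: [-0.3, 0.3, -3.1]
opening: 39.0
gripper_force: 30.0
```

drive_tool:
  motion:
    - [0,0,0,-0.26,-0.48,0,1]
    - [0,0,0,-0.52,-0.95,0,1]
    - [0,0,0,-0.52,-0.95,0,1]
    - [0,0,0,-0.52,-0.95,0,1]
    - [0,0,0,-0.52,-0.95,0,1]
    - [0,0,0,-0.52,-0.95,0,1]
    - [0,0,0,-0.52,-0.95,0,1]
    - [0,0,0,-0.52,-0.95,0,1]
    - [0,0,0,-0.52,-0.95,0,1]
    - [0,0,0,-0.52,-0.95,0,1]
    - [0,0,0,-0.52,-0.95,0,1]
    - [0,0,0,-0.52,-0.95,0,1]

```text
t: 8.25
tool_pos: [471.2, 293.0, 169.5]
tool_rot: [179.9, 0.1, -13.0]
contact_force: [0.5, 1.0, -3.3]
opening: 39.4
gripper_force: 30.0
```

drive_tool:
  motion:
    - [0,0,0,-0.26,-0.48,0,1]
    - [0,0,0,0,0,0,1]
    - [0,0,0,0,0,0,1]
    - [0,0,0,0,0,1,1]
    - [0,0,0,0,0,1,1]
    - [0,0,0,0,0,1,1]
    - [0,0,0,0,0,1,1]
    - [0,0,0,0,0,1,1]

```text
t: 9.05
tool_pos: [470.2, 301.0, 69.7]
tool_rot: [180.0, 0.0, -13.1]
contact_force: [0.9, 0.7, -2.3]
opening: 39.4
gripper_force: 30.0
```

```bash
python3 -c "
from h import *
st();print(go([470,302,42]))
d=optics.get_image('side');cv2.imwrite('pics/s1.png',cv2.resize(d['frame'][150:370,130:430],None,fx=2.5,fy=2.5))"
```

```text
9.1 [470.2 301.   69.7] [180.    0.  -13.1] F [ 0.9  0.7 -2.3] open 39.4 grip 30.0
[-0.02 -0.05  1.39]
```

View pics/s1.png

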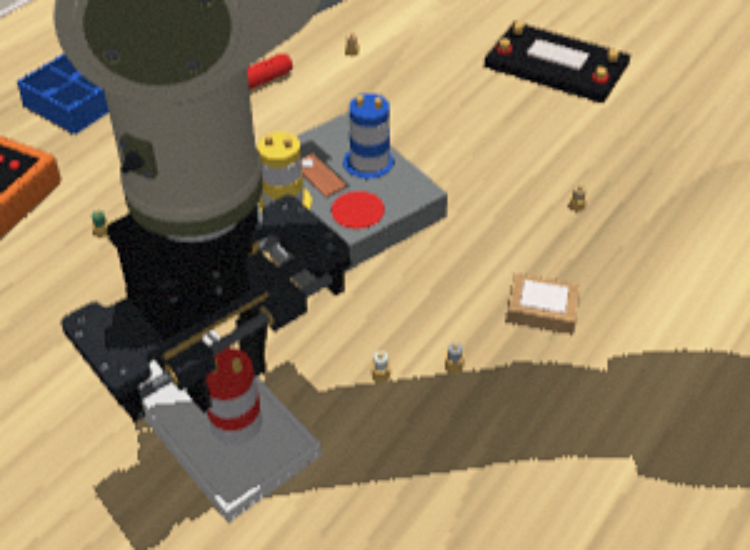

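```bash
python3 -c "
from h import *
d=optics.get_image('side')
print(bp(d,[(272.8,234)],34),bp(d,[(222,293.5)],102))
print(bp(d,[(318/2.5+130,447/2.5+150),(230/2.5+130,513/2.5+150)],16))"
```

```text
[[536.54712158  54.55256146  34.        ]] [[470.70549928 292.99228387 102.        ]]
[[409.22949698 270.5599103   16.        ]
 [426.06413678 353.17037444  16.        ]]
```

drive_tool:
  motion:
    - [0,0,0,0,0,0.6,1]
    - [0,0,0,0,0,0.5,1]
    - [0,0,0,0,0,0.25,1]
    - [0,0,0,0,0,0,1]
    - [0,0,0,0,0,0,1]

```text
t: 9.65
tool_pos: [470.0, 302.5, 44.2]
tool_rot: [-180.0, -0.0, -13.0]
contact_force: [-0.1, -0.5, -3.2]
opening: 39.0
gripper_force: 30.0
```

drive_tool:
  motion:
    - [0,0,0,0,0,0.1,1]
    - [0,0,0,0,0,0.05,1]
    - [0,0,0,0,0,0,1]
    - [0,0,0,0,0,0,0.5]
    - [0,0,0,0,0,0,0.3]
    - [0,0,0,0,0,0,0]
    - [0,0,0,0,0,0,0]

```text
t: 10.35
tool_pos: [470.0, 302.5, 41.1]
tool_rot: [-180.0, -0.0, -13.0]
contact_force: [0.2, -0.9, -0.8]
opening: 60.3
gripper_force: 0.0
```

drive_tool:
  motion:
    - [0,0,0,0,0,-0.5,0]
    - [0,0,0,0,0,-1,0]
    - [0,0,0,0,0,-1,0]
    - [0,0,0,0,0,-1,0]
    - [0,0,0,0,0,-1,0]
    - [0,0,0,0,0,-1,0]
    - [0,0,0,0,0,-1,0]
    - [0,0,0,0,0,0,0]

```text
t: 11.15
tool_pos: [471.1, 303.5, 174.6]
tool_rot: [-179.8, -0.2, -13.0]
contact_force: [-0.5, -0.3, 0.3]
opening: 86.9
gripper_force: 0.0
```

```bash
python3 -c "
from h import *
st();print(go([604.5,84.5,172]))"
```

```text
11.2 [471.1 303.5 174.6] [-179.8   -0.2  -13. ] F [-0.5 -0.3  0.3] open 86.9 grip 0.0
[8.96 9.16 0.13]
```

drive_tool:
  motion:
    - [0,0,0,0.5,0.5,0,0]
    - [0,0,0,0.9,0.9,0,0]
    - [0,0,0,0.9,0.9,0,0]
    - [0,0,0,0.9,0.9,0,0]
    - [0,0,0,0.9,0.9,0,0]
    - [0,0,0,0.9,0.9,0,0]
    - [0,0,0,0.9,0.9,0,0]
    - [0,0,0,0.9,0.9,0,0]
    - [0,0,0,0.9,0.9,0,0]
    - [0,0,0,0.9,0.9,0,0]
    - [0,0,0,0.4,0.5,0,0]
    - [0,0,0,0,0,0,0]

```text
t: 12.35
tool_pos: [604.4, 81.6, 169.9]
tool_rot: [179.9, 0.1, -13.2]
contact_force: [-0.5, -0.1, -0.6]
opening: 87.1
gripper_force: 0.0
```

drive_tool:
  motion:
    - [0,0,0,0,0,0,0]
    - [0,0,0,0,0,0.6,0]
    - [0,0,0,0,0,1,0]
    - [0,0,0,0,0,1,0]
    - [0,0,0,0,0,1,0]
    - [0,0,0,0,0,1,0]
    - [0,0,0,0,0,0.5,0]
    - [0,0,0,0,0,0,0.2]
    - [0,0,0,0,0,0,0.4]
    - [0,0,0,0,0,0,0.6]

```text
t: 13.35
tool_pos: [604.9, 84.8, 70.1]
tool_rot: [-180.0, -0.1, -13.0]
contact_force: [-0.1, -0.7, 0.5]
opening: 70.7
gripper_force: 0.0
```

drive_tool:
  motion:
    - [0,0,0,0,0,0,0.6]
    - [0,0,0,0,0,0,1]
    - [0,0,0,0,0,0,1]
    - [0,0,0,0,0,0,1]
    - [0,0,0,0,0,0,1]
    - [0,0,0,0,0,0,1]

```text
t: 13.95
tool_pos: [604.3, 84.4, 69.1]
tool_rot: [180.0, -0.0, -13.0]
contact_force: [0.3, -0.1, 0.7]
opening: 39.7
gripper_force: 30.0
```

```bash
python3 -c "
from h import *
st();print(go([589,276,71]))"
```

```text
13.9 [604.3  84.4  69.1] [180.  -0. -13.] F [ 0.3 -0.1  0.7] open 39.7 grip 30.0
[-2.91 -9.16 -0.1 ]
```

drive_tool:
  motion:
    - [0,0,0,0,0,-0.5,1]
    - [0,0,0,0,0,-1,1]
    - [0,0,0,0,0,-1,1]
    - [0,0,0,0,0,-1,1]
    - [0,0,0,0,0,-1,1]
    - [0,0,0,0,0,-0.5,1]
    - [0,0,0,0,0,0,1]

```text
t: 14.65
tool_pos: [604.9, 84.6, 170.5]
tool_rot: [-180.0, -0.1, -13.0]
contact_force: [-0.4, -0.1, -2.3]
opening: 39.1
gripper_force: 30.2
```

drive_tool:
  motion:
    - [0,0,0,-0.1,-0.4,0,1]
    - [0,0,0,-0.3,-0.9,0,1]
    - [0,0,0,-0.3,-0.9,0,1]
    - [0,0,0,-0.3,-0.9,0,1]
    - [0,0,0,-0.3,-0.9,0,1]
    - [0,0,0,-0.3,-0.9,0,1]
    - [0,0,0,-0.3,-0.9,0,1]
    - [0,0,0,-0.3,-0.9,0,1]
    - [0,0,0,-0.3,-0.9,0,1]
    - [0,0,0,-0.3,-0.9,0,1]
    - [0,0,0,-0.1,-0.6,0,1]
    - [0,0,0,0,0,0,1]

```text
t: 15.85
tool_pos: [587.6, 277.1, 167.8]
tool_rot: [180.0, 0.1, -12.9]
contact_force: [-0.8, 1.0, -2.7]
opening: 39.0
gripper_force: 30.2
```

drive_tool:
  motion:
    - [0,0,0,0,0,0,1]
    - [0,0,0,0,0,0.6,1]
    - [0,0,0,0,0,1,1]
    - [0,0,0,0,0,1,1]
    - [0,0,0,0,0,1,1]
    - [0,0,0,0,0,1,1]
    - [0,0,0,0,0,0.9,1]
    - [0,0,0,0,0,0.5,1]
    - [0,0,0,0,0,0,1]
    - [0,0,0,0,0,0,1]
    - [0,0,0,0,0,0,1]

```text
t: 16.95
tool_pos: [589.5, 275.0, 50.1]
tool_rot: [-179.9, -0.1, -13.0]
contact_force: [0.8, 0.1, -1.8]
opening: 39.3
gripper_force: 30.2
```

drive_tool:
  motion:
    - [0,0,0,0,0,0.3,1]
    - [0,0,0,0,0,0.2,1]
    - [0,0,0,0,0,0,1]
    - [0,0,0,0,0,0,1]
    - [0,0,0,0,0,0,0.5]
    - [0,0,0,0,0,0,0.3]
    - [0,0,0,0,0,0,0]
    - [0,0,0,0,0,0,0]

```text
t: 17.75
tool_pos: [588.8, 274.8, 38.9]
tool_rot: [180.0, -0.0, -13.0]
contact_force: [-0.3, 0.1, 1.0]
opening: 60.0
gripper_force: 0.0
```

drive_tool:
  motion:
    - [0,0,0,0,0,-0.5,0]
    - [0,0,0,0,0,-1,0]
    - [0,0,0,0,0,-1,0]
    - [0,0,0,0,0,-1,0]
    - [0,0,0,0,0,-1,0]
    - [0,0,0,0,0,-1,0]
    - [0,0,0,0,0,-1,0]
    - [0,0,0,0,0,0,0]

```text
t: 18.55
tool_pos: [590.1, 275.7, 173.0]
tool_rot: [-179.8, -0.3, -13.0]
contact_force: [0.5, -0.1, 0.9]
opening: 87.0
gripper_force: 0.0
```

```bash
python3 -c "
from h import *
st();print(go([575,-9,71]))"
```

```text
18.6 [590.1 275.7 173. ] [-179.8   -0.3  -13. ] F [ 0.5 -0.1  0.9] open 87.0 grip 0.0
[ 2.45 14.06  5.06]
```

drive_tool:
  motion:
    - [0,0,0,0.1,0.5,0,0]
    - [0,0,0,0.18,1,0,0]
    - [0,0,0,0.18,1,0,0]
    - [0,0,0,0.18,1,0,0]
    - [0,0,0,0.18,1,0,0]
    - [0,0,0,0.18,1,0,0]
    - [0,0,0,0.18,1,0,0]
    - [0,0,0,0.18,1,0,0]
    - [0,0,0,0.18,1,0,0]
    - [0,0,0,0.18,1,0,0]
    - [0,0,0,0.18,1,0,0]
    - [0,0,0,0.18,1,0,0]

```text
t: 19.75
tool_pos: [576.4, 39.5, 167.8]
tool_rot: [179.9, 0.1, -13.1]
contact_force: [-0.1, 0.9, 0.2]
opening: 86.9
gripper_force: 0.0
```

drive_tool:
  motion:
    - [0,0,0,0.18,1,0,0]
    - [0,0,0,0.18,1,0,0]
    - [0,0,0,0,0.55,0,0]
    - [0,0,0,0,0,0,0]
    - [0,0,0,0,0,0,0]
    - [0,0,0,0,0,0.6,0]
    - [0,0,0,0,0,1,0]
    - [0,0,0,0,0,1,0]
    - [0,0,0,0,0,1,0]
    - [0,0,0,0,0,1,0]
    - [0,0,0,0,0,0.5,0]

```text
t: 20.85
tool_pos: [571.5, -8.8, 64.3]
tool_rot: [180.0, 0.2, -12.9]
contact_force: [0.0, 0.4, -0.8]
opening: 87.2
gripper_force: 0.0
```

drive_tool:
  motion:
    - [0,0,0,0,0,0,0.2]
    - [0,0,0,0,0,0,0.4]
    - [0,0,0,0,0,0,0.6]
    - [0,0,0,0,0,0,0.6]
    - [0,0,0,0,0,0,1]
    - [0,0,0,0,0,0,1]
    - [0,0,0,0,0,0,1]
    - [0,0,0,0,0,0,1]
    - [0,0,0,0,0,0,1]

```text
t: 21.75
tool_pos: [573.0, -10.3, 67.1]
tool_rot: [180.0, -0.0, -13.1]
contact_force: [-0.1, -1.6, 1.5]
opening: 39.7
gripper_force: 29.7
```

```bash
python3 -c "
from h import *
st();print(go([529.5,289,71]))"
```

```text
21.8 [573.  -10.3  67.1] [180.   -0.  -13.1] F [-0.1 -1.6  1.5] open 39.7 grip 29.7
[ -5.5  -14.09  -0.2 ]
```

drive_tool:
  motion:
    - [0,0,0,0,0,-0.5,1]
    - [0,0,0,0,0,-1,1]
    - [0,0,0,0,0,-1,1]
    - [0,0,0,0,0,-1,1]
    - [0,0,0,0,0,-1,1]
    - [0,0,0,0,0,-0.7,1]
    - [0,0,0,0,0,0,1]
    - [0,0,0,-0.2,-0.5,0,1]
    - [0,0,0,-0.37,-0.94,0,1]
    - [0,0,0,-0.37,-0.94,0,1]
    - [0,0,0,-0.37,-0.94,0,1]
    - [0,0,0,-0.37,-0.94,0,1]

```text
t: 22.95
tool_pos: [558.2, 82.3, 169.4]
tool_rot: [180.0, 0.1, -13.0]
contact_force: [0.2, 0.1, -2.9]
opening: 39.8
gripper_force: 29.7
```

drive_tool:
  motion:
    - [0,0,0,-0.37,-0.94,0,1]
    - [0,0,0,-0.37,-0.94,0,1]
    - [0,0,0,-0.37,-0.94,0,1]
    - [0,0,0,-0.37,-0.94,0,1]
    - [0,0,0,-0.37,-0.94,0,1]
    - [0,0,0,-0.37,-0.94,0,1]
    - [0,0,0,-0.37,-0.94,0,1]
    - [0,0,0,-0.37,-0.94,0,1]
    - [0,0,0,-0.37,-0.94,0,1]
    - [0,0,0,-0.37,-0.94,0,1]
    - [0,0,0,-0.1,-0.4,0,1]
    - [0,0,0,0,0,0,1]

```text
t: 24.15
tool_pos: [528.4, 290.1, 169.9]
tool_rot: [180.0, 0.1, -12.9]
contact_force: [-0.3, -1.4, -2.5]
opening: 39.5
gripper_force: 29.7
```

drive_tool:
  motion:
    - [0,0,0,0,0,0,1]
    - [0,0,0,0,0,0.6,1]
    - [0,0,0,0,0,1,1]
    - [0,0,0,0,0,1,1]
    - [0,0,0,0,0,1,1]
    - [0,0,0,0,0,1,1]
    - [0,0,0,0,0,0.9,1]
    - [0,0,0,0,0,0.5,1]
    - [0,0,0,0,0,0,1]
    - [0,0,0,0,0,0,1]
    - [0,0,0,0,0,0,1]

```text
t: 25.25
tool_pos: [530.3, 289.0, 52.0]
tool_rot: [-179.9, -0.1, -13.1]
contact_force: [-0.2, -0.3, -2.4]
opening: 39.4
gripper_force: 29.7
```

Down 14 mm, release, rise.

drive_tool:
  motion:
    - [0,0,0,0,0,0.4,1]
    - [0,0,0,0,0,0.25,1]
    - [0,0,0,0,0,0,1]
    - [0,0,0,0,0,0,1]
    - [0,0,0,0,0,0.02,1]
    - [0,0,0,0,0,0,0.5]
    - [0,0,0,0,0,0,0.3]
    - [0,0,0,0,0,0,0]
    - [0,0,0,0,0,0,0]

```text
t: 26.15
tool_pos: [529.8, 288.9, 37.8]
tool_rot: [-180.0, -0.0, -13.0]
contact_force: [0.2, -0.8, -0.1]
opening: 59.9
gripper_force: 0.0
```

drive_tool:
  motion:
    - [0,0,0,0,0,-0.5,0]
    - [0,0,0,0,0,-1,0]
    - [0,0,0,0,0,-1,0]
    - [0,0,0,0,0,-1,0]
    - [0,0,0,0,0,-1,0]
    - [0,0,0,0,0,-1,0]
    - [0,0,0,0,0,-1,0]
    - [0,0,0,0,0,0,0]

```text
t: 26.95
tool_pos: [530.9, 289.8, 171.4]
tool_rot: [-179.8, -0.2, -13.0]
contact_force: [0.7, 0.3, -0.8]
opening: 86.5
gripper_force: 0.0
```

```bash
python3 -c "
from h import *
st();print(go([590,37,120]))
d=optics.get_image('side');cv2.imwrite('pics/s2.png',cv2.resize(d['frame'][150:370,130:430],None,fx=2.5,fy=2.5))"
```

```text
26.9 [530.9 289.8 171.4] [-179.8   -0.2  -13. ] F [ 0.7  0.3 -0.8] open 86.5 grip 0.0
[ 5.72 11.66  2.55]
```

View pics/s2.png

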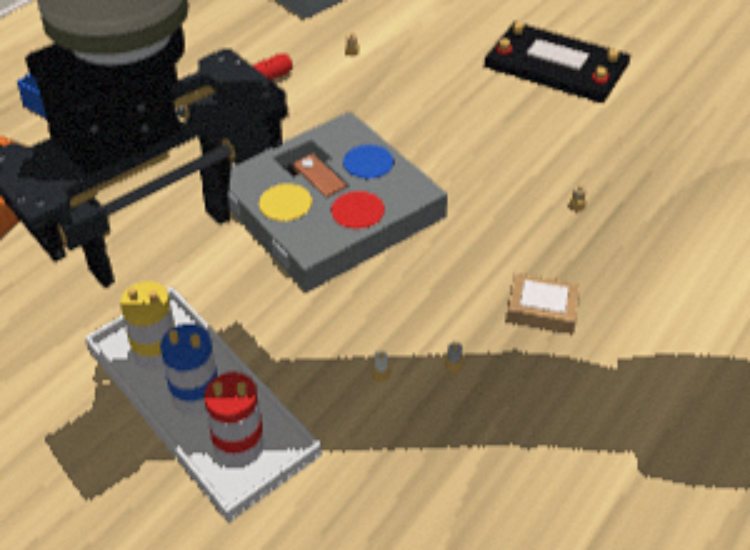

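drive_tool:
  motion:
    - [0,0,0,0.35,0.97,0,0.2]
    - [0,0,0,0.35,0.97,0,0.5]
    - [0,0,0,0.35,0.97,0,1]
    - [0,0,0,0.35,0.97,0,1]
    - [0,0,0,0.35,0.97,0,1]
    - [0,0,0,0.35,0.97,0,1]
    - [0,0,0,0.35,0.97,0,1]
    - [0,0,0,0.35,0.97,0,1]
    - [0,0,0,0.35,0.97,0,1]
    - [0,0,0,0.35,0.97,0,1]
    - [0,0,0.3,0.35,0.97,0,1]
    - [0,0,0.36,0.35,0.97,0,1]

```text
t: 28.2
tool_pos: [558.2, 41.7, 167.0]
tool_rot: [180.0, 0.0, -16.5]
contact_force: [0.1, 0.0, -0.1]
opening: 2.9
gripper_force: 0.0
```

drive_tool:
  motion:
    - [0,0,0,0,0,0,1]
    - [0,0,0,0,0,0,1]
    - [0,0,0,0,0,0,1]

```text
t: 28.5
tool_pos: [558.2, 43.9, 167.5]
tool_rot: [-180.0, 0.0, -16.3]
contact_force: [0.0, -0.2, 0.3]
opening: 0.5
gripper_force: 0.0
```

```bash
python3 -c "
from h import *
st()
d=optics.get_image('wrist');cv2.imwrite('pics/w2.png',cv2.resize(d['frame'][60:260,160:427],None,fx=3,fy=3,interpolation=2))"
```

```text
28.5 [558.2  43.9 167.5] [-180.     0.   -16.3] F [ 0.  -0.2  0.3] open 0.5 grip 0.0
```

View pics/w2.png

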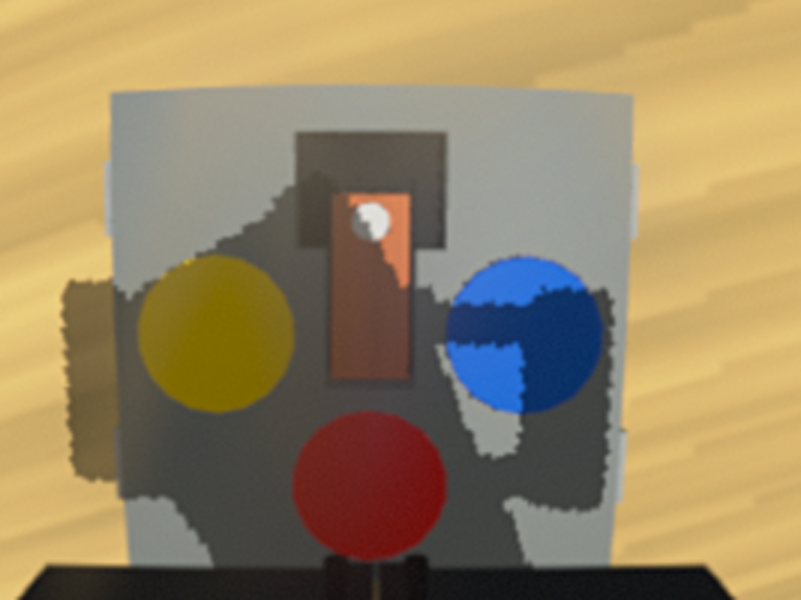

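Run:
```python
from h import *
d=optics.get_image('wrist')
f=lambda L:[(160+u/3,60+v/3) for u,v in L]
p=bpw(d,f([(370,485),(525,334),(216,334)]),34);print("pads",p.round(1).tolist())
b=bpw(d,f([(330,193),(411,193),(411,381),(329,381)]),32);print("bar",b.mean(0),(b[0]-b[3]),fit([(30,12.5),(30,-12.5),(-30,-12.5),(-30,12.5)],b)[:3])
c=bpw(d,f([(111,93),(633,96)]),32)
P=[(-68,0),(-15,-50),(-15,50),(30,12.5),(30,-12.5),(-30,-12.5),(-30,12.5),(65,84),(65,-84)]
t,a,e,R=fit(P,np.r_[p,b,c]);print("case",t,a,e)
for x in (33,-24):print(x,R@[x,0]+t)
s=robot.sense();print(go([*(R@[33,0]+t),48]))
```

```text
pads [[540.5, 51.8, 34.0], [574.9, -9.9, 34.0], [602.6, 85.1, 34.0]]
bar [602.44881406  33.62844997  32.        ] [ 57.78989556 -17.5859712    0.        ] (array([602.44881406,  33.62844997]), np.float64(-16.40147214844085), np.float64(0.7854613401889523))
case [602.81463027  33.42623706] -16.51649504576335 2.8384547458824727
33 [634.45298194  24.04462184]
-24 [579.80491998  40.24922994]
[ 3.94 -0.11  5.98]
```

drive_tool:
  motion:
    - [0,0,0,0.5,0,0,1]
    - [0,0,0,1,-0.05,0,1]
    - [0,0,0,1,-0.05,0,1]
    - [0,0,0,1,-0.05,0,1]
    - [0,0,0,0.44,0,0,1]
    - [0,0,0,0,0,1,1]
    - [0,0,0,0,0,1,1]
    - [0,0,0,0,0,1,1]
    - [0,0,0,0,0,1,1]
    - [0,0,0,0,0,1,1]
    - [0,0,0,0,0,0.7,1]
    - [0,0,0,0,0,0,1]

```text
t: 29.8
tool_pos: [633.5, 23.7, 51.5]
tool_rot: [179.9, 0.2, -16.3]
contact_force: [-0.7, -0.0, -1.0]
opening: 0.1
gripper_force: 0.0
```

drive_tool:
  motion:
    - [0,0,0,0,0,0,1]
    - [0,0,0,0,0,0,1]
    - [0,0,0,0,0,0,1]

```text
t: 30.1
tool_pos: [635.5, 23.7, 54.7]
tool_rot: [-180.0, -0.1, -16.3]
contact_force: [-0.1, -0.2, 0.4]
opening: 0.5
gripper_force: 0.0
```

```bash
python3 -c "
from h import *
st();print(go([634.5,24.0,43]))"
```

```text
30.1 [635.5  23.7  54.7] [-1.80e+02 -1.00e-01 -1.63e+01] F [-0.1 -0.2  0.4] open 0.5 grip 0.0
[-0.05  0.    0.58]
```

drive_tool:
  motion:
    - [0,0,0,0,0,0.25,1]
    - [0,0,0,0,0,0.2,1]
    - [0,0,0,0,0,0.05,1]
    - [0,0,0,0,0,0.05,1]
    - [0,0,0,0,0,0,1]

```text
t: 30.6
tool_pos: [634.8, 23.6, 42.4]
tool_rot: [180.0, 0.0, -16.3]
contact_force: [0.4, 0.6, 0.0]
opening: 0.6
gripper_force: 0.0
```

drive_tool:
  motion:
    - [0,0,0,0,0,0.05,1]
    - [0,0,0,0,0,0,1]

```text
t: 30.8
tool_pos: [634.8, 23.7, 41.5]
tool_rot: [180.0, -0.0, -16.3]
contact_force: [0.6, 0.5, -0.2]
opening: 0.1
gripper_force: 0.0
```

drive_tool:
  motion:
    - [0,0,0,0,0,0.05,1]
    - [0,0,0,0,0,0,1]

```text
t: 31.0
tool_pos: [634.8, 23.6, 40.5]
tool_rot: [180.0, 0.0, -16.3]
contact_force: [0.3, 0.7, 0.2]
opening: 0.5
gripper_force: 0.0
```

drive_tool:
  motion:
    - [0,0,0,0,0,0.05,1]
    - [0,0,0,0,0,0,1]

```text
t: 31.2
tool_pos: [634.7, 23.7, 39.4]
tool_rot: [180.0, 0.0, -16.3]
contact_force: [-0.0, -0.3, 0.4]
opening: 0.5
gripper_force: 0.0
```

drive_tool:
  motion:
    - [0,0,0,0,0,0.05,1]
    - [0,0,0,0,0,0,1]

```text
t: 31.4
tool_pos: [634.7, 23.6, 38.4]
tool_rot: [180.0, 0.0, -16.3]
contact_force: [0.6, -0.1, 0.2]
opening: 0.4
gripper_force: 0.0
```

```bash
python3 -c "
from h import *
st()
d=optics.get_image('side');a=cv2.resize(d['frame'][180:270,205:315],None,fx=5,fy=5,interpolation=2)
b=optics.get_image('wrist')['frame'];b=cv2.resize(b[190:310,220:345],None,fx=2,fy=2)
m=np.zeros((460,800,3),np.uint8);m[:450,:550]=a;m[:240,550:800]=b;cv2.imwrite('pics/s3.png',m)"
```

```text
31.4 [634.7  23.6  38.4] [180.    0.  -16.3] F [ 0.6 -0.1  0.2] open 0.4 grip 0.0
```

View pics/s3.png

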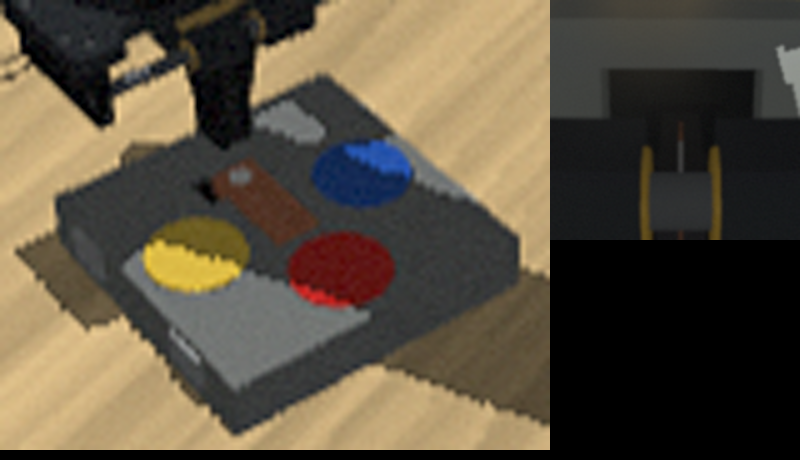

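```bash
python3 -c "
from h import *
d=optics.get_image('side')
f=lambda u,v:(205+u/5,180+v/5)
print(bp(d,[f(225,147)],27.4),bp(d,[f(205,138),f(248,132)],28),bp(d,[f(240,177)],32),bp(d,[f(248,158),f(213,180),f(282,245),f(318,222)],32))
R=Ro.from_euler('z',16.5,degrees=True).as_matrix()
print((bp(d,[f(225,147),f(240,177)],30)-[602.5,33.6,0])@R.T)"
```

```text
[[644.77523397  11.22462406  27.4       ]] [[657.38528692  12.36061365  28.        ]
 [642.40477208  -4.68650434  28.        ]] [[619.78751153  28.76369591  32.        ]] [[625.95051618  14.9385347   32.        ]
 [629.3315175   38.63786105  32.        ]
 [570.99415283  55.45777577  32.        ]
 [567.09170544  31.9548725   32.        ]]
[[44.24006732 -7.86722534 30.        ]
 [19.91617063 -0.92230541 30.        ]]
```

drive_tool:
  motion:
    - [0,0,0,0,0,-0.3,1]
    - [0,0,0,0,0,-0.2,1]
    - [0,0,0,-0.2,0,0,1]
    - [0,0,0,-0.2,0,0,1]
    - [0,0,0,0,0,0,1]

```text
t: 32.05
tool_pos: [626.5, 26.2, 48.5]
tool_rot: [180.0, 0.0, -16.3]
contact_force: [0.2, -0.0, -0.4]
opening: 0.5
gripper_force: 0.0
```

drive_tool:
  motion:
    - [0,0,0,0,0,0.1,1]
    - [0,0,0,0,0,0.1,1]
    - [0,0,0,0,0,0.05,1]
    - [0,0,0,0,0,0,1]

```text
t: 32.45
tool_pos: [627.0, 25.8, 43.2]
tool_rot: [180.0, 0.0, -16.3]
contact_force: [0.1, 0.1, 0.5]
opening: 0.4
gripper_force: 0.0
```

drive_tool:
  motion:
    - [0,0,0,0,0,0.05,1]
    - [0,0,0,0,0,0,1]

```text
t: 32.65
tool_pos: [627.1, 25.9, 42.4]
tool_rot: [180.0, 0.0, -16.3]
contact_force: [-0.4, -0.1, -0.0]
opening: 0.3
gripper_force: 0.0
```

drive_tool:
  motion:
    - [0,0,0,0,0,0.05,1]
    - [0,0,0,0,0,0,1]

```text
t: 32.85
tool_pos: [627.1, 25.9, 41.4]
tool_rot: [180.0, 0.0, -16.3]
contact_force: [0.0, -0.4, -0.6]
opening: 0.6
gripper_force: 0.0
```

drive_tool:
  motion:
    - [0,0,0,0,0,0.05,1]
    - [0,0,0,0,0,0,1]

```text
t: 33.05
tool_pos: [627.1, 25.9, 40.4]
tool_rot: [180.0, 0.0, -16.3]
contact_force: [-1.2, -0.2, -0.3]
opening: 0.1
gripper_force: 0.0
```

drive_tool:
  motion:
    - [0,0,0,0,0,0.05,1]
    - [0,0,0,0,0,0,1]

```text
t: 33.25
tool_pos: [627.1, 25.9, 39.4]
tool_rot: [180.0, 0.0, -16.3]
contact_force: [0.1, 0.7, -0.3]
opening: 0.6
gripper_force: 0.0
```

```bash
python3 -c "
from h import *
st()
d=optics.get_image('side');a=cv2.resize(d['frame'][190:240,230:290],None,fx=8,fy=8,interpolation=2)
cv2.imwrite('pics/s4.png',a)"
```

```text
33.2 [627.1  25.9  39.4] [180.    0.  -16.3] F [ 0.1  0.7 -0.3] open 0.6 grip 0.0
```

View pics/s4.png

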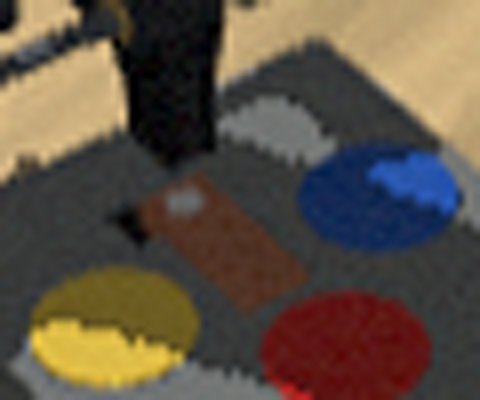

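```bash
python3 -c "
from h import *
d=optics.get_image('side')
K=d['mtx'];R=np.array(d['R']);t=np.array(d['t'])
for p in ([627,26,28.4],[627,26,40],[627,26,50],[602.5,33.6,32],[620,28.5,32],[631,25.1,32]):
  c=K@(R@np.array(p)+t);print(p,((c[:2]/c[2]-[230,190])*8).round(0))"
```

```text
[627, 26, 28.4] [173. 198.]
[627, 26, 40] [171. 171.]
[627, 26, 50] [169. 147.]
[602.5, 33.6, 32] [217. 233.]
[620, 28.5, 32] [184. 202.]
[631, 25.1, 32] [164. 183.]
```

drive_tool:
  motion:
    - [0,0,0,0,0,0.1,1]
    - [0,0,0,0,0,0,1]

```text
t: 33.55
tool_pos: [626.9, 25.9, 37.2]
tool_rot: [180.0, 0.0, -16.3]
contact_force: [0.8, 0.0, 0.6]
opening: 0.5
gripper_force: 0.0
```

drive_tool:
  motion:
    - [0,0,0,0,0,0.1,1]
    - [0,0,0,0,0,0,1]

```text
t: 33.75
tool_pos: [627.0, 25.9, 35.2]
tool_rot: [180.0, 0.0, -16.3]
contact_force: [-0.3, -1.2, -0.4]
opening: 0.4
gripper_force: 0.0
```

drive_tool:
  motion:
    - [0,0,0,0,0,0.05,1]
    - [0,0,0,0,0,0,1]

```text
t: 33.95
tool_pos: [627.1, 25.9, 34.4]
tool_rot: [180.0, 0.0, -16.3]
contact_force: [0.3, 0.2, -0.7]
opening: 0.4
gripper_force: 0.0
```

```bash
python3 -c "
from h import *
d=optics.get_image('side');f=d['frame'].astype(int)
# bar-coloured + dark map
for v in range(203,224): print(v,''.join('#' if f[v,u].sum()<75 else 'C' if f[v,u,2]-f[v,u,0]>25 and f[v,u,1]<100 else 'o' if f[v,u].min()>85 else '.' for u in range(238,272)))"
```

```text
203 oooooooo###########...oooooooo....
204 oooooooo###########.ooooooooooo...
205 oooooooo###########ooooooooooooo..
206 oooooo..###########o..ooooooooooo.
207 oooo....###########...o.oooooooooo
208 oo.......##########.....o.oooooooo
209 ..........#########.......o..oooo.
210 ...........######.............o...
211 ............###...................
212 .............#.CCC................
213 .............C..CCC...............
214 ...........CCooooCCC..............
215 ..........CCCooooCCCC.............
216 .......##CCCC....CCCCC............
217 .......##.CCCCCCCCCCCCC...........
218 .......###CCCCCCCCCCCCCCC.........
219 ........###C.CCCCCCCCCCCCC........
220 ..............CCCCCCCCCCCCC.......
221 ...............CCCCCCCCCCCCC......
222 ...............CCCCCCCCCCCCCC.....
223 ...C.CCCC........CCCCCCCCCCCCC....
```

```bash
python3 -c "
from h import *
for n in ('scene','side'):
  d=optics.get_image(n);f=d['frame'].astype(int)
  K=d['mtx'];R=np.array(d['R']);t=np.array(d['t']);print(n,'cam',-R.T@t)
  for p in ([627,26,23.4],[627,26,35],[640,22,23],[602.5,33.6,32],[620,28.5,32],[631,25.1,32]):
    c=K@(R@np.array(p)+t);print(p,(c[:2]/c[2]).round(1))
  if n=='scene':
   for v in range(225,272): print(v,''.join('#' if f[v,u].sum()<75 else 'C' if f[v,u,2]-f[v,u,0]>25 and f[v,u,1]<100 else 'o' if f[v,u].min()>85 else '.' for u in range(245,330)))"
```

```text
scene cam [1088.15347451  124.00307132  974.09321804]
[627, 26, 23.4] [280.1 258.4]
[627, 26, 35] [280.2 255.9]
[640, 22, 23] [276.7 263.7]
[602.5, 33.6, 32] [286.7 247. ]
[620, 28.5, 32] [282.3 253.8]
[631, 25.1, 32] [279.3 258.2]
225 .....CCC..............################################..##.#########CCC..............
226 C......CC........#....##################.####################.###.##CCC..............
227 .CC.....C.........#..####.########################.#################CC...............
228 ...CC..CC......#####.###########################################..###................
229 .....CCC.......#..#....##############################.################...............
230 ...................#.#############################.##################.#..............
231 CC..................##.###.####################.#################.#.###..............
232 .CC...................#########################################.###.#.#..............
233 ...C....................#.#######################################...#................
234 ...C..................CC..############################
[... 2889 characters left out ...]
...#...###........CC..
267 ....CCC............................#..###..........................#.##..........C...
268 .....CCCC............................##.#..........................##...........CC...
269 ........CCC............................##.........................###...........C....
270 .........CCC.......................................................##..........CC....
271 ..........CCCCC................................................................CC....
side cam [ 90.57269663 612.03122377 716.37801472]
[627, 26, 23.4] [251.7 216.3]
[627, 26, 35] [251.5 212.8]
[640, 22, 23] [248.8 213.6]
[602.5, 33.6, 32] [257.1 219.1]
[620, 28.5, 32] [253.  215.3]
[631, 25.1, 32] [250.5 212.9]
```

drive_tool:
  motion:
    - [0,0,0,0,0,0.05,1]
    - [0,0,0,0,0,0.05,1]
    - [0,0,0,0,0,0,1]

```text
t: 34.4
tool_pos: [627.0, 25.9, 32.4]
tool_rot: [180.0, 0.0, -16.3]
contact_force: [-0.5, 0.1, -0.0]
opening: 0.5
gripper_force: 0.0
```

drive_tool:
  motion:
    - [0,0,0,0,0,0.05,1]
    - [0,0,0,0,0,0.05,1]
    - [0,0,0,0,0,0,1]

```text
t: 34.7
tool_pos: [627.0, 25.9, 30.3]
tool_rot: [180.0, 0.0, -16.3]
contact_force: [0.6, -0.1, 0.8]
opening: 0.1
gripper_force: 0.0
```

drive_tool:
  motion:
    - [0,0,0,0,0,0.05,1]
    - [0,0,0,0,0,0,1]

```text
t: 34.9
tool_pos: [627.1, 25.9, 29.4]
tool_rot: [180.0, 0.0, -16.3]
contact_force: [-0.3, -0.0, -1.3]
opening: 0.5
gripper_force: 0.0
```

```bash
python3 -c "
from h import *
d=optics.get_image('side');f=d['frame'].astype(int)
for v in range(203,232): print(v,''.join('#' if f[v,u].sum()<75 else 'C' if f[v,u,2]-f[v,u,0]>25 and f[v,u,1]<100 else 'o' if f[v,u].min()>85 else '.' for u in range(238,276)))
d=optics.get_image('scene');a=cv2.resize(d['frame'][215:285,245:325],None,fx=5,fy=5,interpolation=2)
b=cv2.resize(optics.get_image('side')['frame'][180:250,215:295],None,fx=5,fy=5,interpolation=2)
cv2.imwrite('pics/x5.png',np.clip(np.hstack([a,b]).astype(float)*2,0,255))
"
```

```text
203 oooooooo#######.###...oooooooo........
204 oooooooo###########.ooooooooooo.......
205 oooooooo###########ooooooooooooo......
206 oooooo..###########o.ooooooooooooo....
207 oooo....###########....oooooooooooo...
208 oo......###########......oooooooooo...
209 .........##########.......oo.oooo.....
210 .........##########...................
211 ..........#########...................
212 ............####.C....................
213 .............##..CC...................
214 ...........CC..ooCCC..................
215 ..........CCCooooCCCC.................
216 .......#.CCCC..o.CCCCC................
217 ......###.CCCCCCCCCCCCC...............
218 .......###CCCCCCCCCCCCCCC.............
219 ........##.C.CCCCCCCCCCCCC............
220 .............CCCCCCCCCCCCCC...........
221 ..............CCCCCCCCCCCCCC..........
222 ...............CCCCCCCCCCCCCC.........
223 .....CCCC.......CCCCCCCCCCCCCC........
224 ..CCCCCCCCCCC.....CCCCCCCCCCCCC.......
225 CCCCCCCCCCCCCC.....CCCCCCCCCCC........
226 CCCCCCCCCCCCCCC.....CCCCCCCC....CCCCCC
227 CCCCCCCCCCCCCCCC.....CCCCC....CCCCCCCC
228 CCCCCCCCCCCCCCCC......CC....CCCCCCCCCC
229 CCCCCCCCCCCCCCCCC..........CCCCCCCCCCC
230 ...CCCCCCCCCCCCCC.........CCCCCCCCCCCC
231 .......CCCCCCCCCC........CCCCCCCCCCCCC[ WARN:0@1.033] global loadsave.cpp:1063 imwrite_ Unsupported depth image for selected encoder is fallbacked to CV_8U.
```

View pics/x5.png

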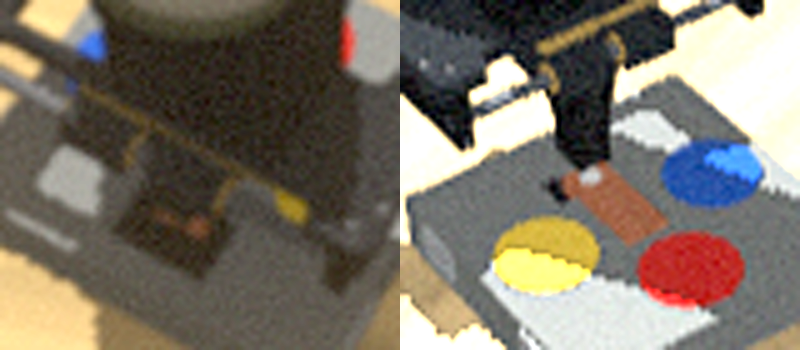

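drive_tool:
  motion:
    - [0,0,0,0,0,0.05,1]
    - [0,0,0,0,0,0,1]

```text
t: 35.25
tool_pos: [627.1, 25.9, 28.4]
tool_rot: [180.0, 0.0, -16.3]
contact_force: [0.5, -0.7, -0.2]
opening: 0.4
gripper_force: 0.0
```

drive_tool:
  motion:
    - [0,0,0,0,0,0.05,1]
    - [0,0,0,0,0,0,1]

```text
t: 35.45
tool_pos: [627.1, 25.9, 27.4]
tool_rot: [180.0, 0.0, -16.3]
contact_force: [0.3, 0.1, -0.3]
opening: 0.4
gripper_force: 0.0
```

drive_tool:
  motion:
    - [0,0,0,0,0,0.05,1]
    - [0,0,0,0,0,0,1]

```text
t: 35.65
tool_pos: [627.1, 25.9, 26.4]
tool_rot: [180.0, 0.0, -16.3]
contact_force: [-0.3, 0.3, 0.5]
opening: 0.6
gripper_force: 0.0
```

drive_tool:
  motion:
    - [0,0,0,0,0,0.05,1]
    - [0,0,0,0,0,0,1]

```text
t: 35.85
tool_pos: [627.1, 25.9, 25.4]
tool_rot: [180.0, 0.0, -16.3]
contact_force: [0.2, 0.2, 0.3]
opening: 0.7
gripper_force: 0.0
```

drive_tool:
  motion:
    - [0,0,0,0,0,0.05,1]
    - [0,0,0,0,0,0,1]

```text
t: 36.05
tool_pos: [627.1, 25.9, 24.4]
tool_rot: [180.0, 0.0, -16.3]
contact_force: [-0.3, -0.0, 0.2]
opening: 0.5
gripper_force: 0.0
```

```bash
cat > m.py <<'E'
from h import *
def mp(n,a,b,c,e):
  f=optics.get_image(n)['frame'].astype(int)
  for v in range(a,b): print(v,''.join('#' if f[v,u].sum()<75 else 'C' if f[v,u,2]-f[v,u,0]>25 and f[v,u,1]<100 else 'o' if f[v,u].min()>85 else '.' for u in range(c,e)))
E
python3 -c "
from m import *
mp('side',203,232,238,276)"
```

```text
203 ooooooo.###########...oooooooo........
204 oooooooo###########.ooooooooooo.......
205 oooooooo###########.ooooooooooooo.....
206 oooooo..###########.oooooooooooooo....
207 oooo....###########...ooooooooooooo...
208 oo.......##########.....ooooooooooo...
209 .........##########.......oo..ooo.....
210 .........##########...................
211 .........##########...................
212 ..........#########...................
213 ...........########...................
214 ...........C###.o.CC..................
215 ..........CCC#.ooCCCC.................
216 .......##CCCC..o.CCCCC................
217 .......##.CCCCCCCCCCCCC...............
218 .......###CCCCCCCCCCCCCCC.............
219 ........##.CCCCCCCCCCCCCCC............
220 .............CCCCCCCCCCCCCC...........
221 ..............CCCCCCCCCCCCCC..........
222 ...............CCCCCCCCCCCCCC.........
223 .....CCCC........CCCCCCCCCCCCC........
224 C.CCCCCCCCCCC.....CCCCCCCCCCCCC.......
225 CCCCCCCCCCCCCC.....CCCCCCCCCCC........
226 CCCCCCCCCCCCCCC.....CCCCCCCC.....CCCCC
227 CCCCCCCCCCCCCCCC.....CCCCC....CCCCCCCC
228 CCCCCCCCCCCCCCCC......CC....CCCCCCCCCC
229 CCCCCCCCCCCCCCCCC..........CCCCCCCCCCC
230 ...CCCCCCCCCCCCCC.........CCCCCCCCCCCC
231 .......CCCCCCCCCC........CCCCCCCCCCCCC
```

drive_tool:
  motion:
    - [0,0,0,0,0,0.05,1]
    - [0,0,0,0,0,0,1]

```text
t: 36.3
tool_pos: [627.1, 25.8, 23.4]
tool_rot: [180.0, 0.0, -16.3]
contact_force: [0.2, -0.1, 0.6]
opening: 0.7
gripper_force: 0.0
```

drive_tool:
  motion:
    - [0,0,0,0,0,0.05,1]
    - [0,0,0,0,0,0,1]

```text
t: 36.5
tool_pos: [627.1, 25.9, 22.4]
tool_rot: [180.0, 0.0, -16.3]
contact_force: [-0.8, -0.0, 0.6]
opening: 0.5
gripper_force: 0.0
```

drive_tool:
  motion:
    - [0,0,0,0,0,0.05,1]
    - [0,0,0,0,0,0,1]

```text
t: 36.7
tool_pos: [627.1, 25.9, 21.4]
tool_rot: [180.0, 0.0, -16.3]
contact_force: [0.2, 1.1, 0.4]
opening: 0.3
gripper_force: 0.0
```

drive_tool:
  motion:
    - [0,0,0,0,0,0.05,1]
    - [0,0,0,0,0,0,1]

```text
t: 36.9
tool_pos: [627.1, 25.9, 20.4]
tool_rot: [180.0, 0.0, -16.3]
contact_force: [1.0, 0.1, 0.4]
opening: 0.7
gripper_force: 0.0
```

drive_tool:
  motion:
    - [0,0,0,0,0,0.05,1]
    - [0,0,0,0,0,0,1]

```text
t: 37.1
tool_pos: [627.1, 25.9, 19.4]
tool_rot: [180.0, 0.0, -16.3]
contact_force: [0.4, 0.1, 0.3]
opening: 0.3
gripper_force: 0.0
```

```bash
python3 -c "
from m import *
mp('side',206,232,238,276)"
```

```text
206 oooooo..###########.oooooooooooooo....
207 oooo....###########...ooooooooooooo...
208 oo......#######.###.....o.o.ooooooo...
209 .........#######.##.......o..oooo.....
210 .........##########...........o.......
211 .........##########...................
212 .........##########...................
213 .........######.###...................
214 ..........#########...................
215 ..........C.####.CCCC.................
216 .......##CCCC##.CCCCCC................
217 .......##.CCC#CCCCCCCCC...............
218 .......##.CCCCCCCCCCCCCCC.............
219 ........##.CCCCCCCCCCCCCCC............
220 .........#...CCCCCCCCCCCCCC...........
221 ..............CCCCCCCCCCCCCC..........
222 ................CCCCCCCCCCCCC.........
223 .....CCCC........CCCCCCCCCCCCC........
224 ..CCCCCCCCCCC....CCCCCCCCCCCCCC.......
225 CCCCCCCCCCCCCC.....CCCCCCCCCCC........
226 CCCCCCCCCCCCCCC.....CCCCCCCC.....CCCCC
227 CCCCCCCCCCCCCCCC.....CCCCC....CCCCCCCC
228 CCCCCCCCCCCCCCCC......CC....CCCCCCCCCC
229 CCCCCCCCCCCCCCCCC..........CCCCCCCCCCC
230 ...CCCCCCCCCCCCCC.........CCCCCCCCCCCC
231 ........CCCCCCCCC........CCCCCCCCCCCCC
```

drive_tool:
  motion:
    - [0,0,0,0,0,0.05,1]
    - [0,0,0,0,0,0,1]

```text
t: 37.35
tool_pos: [627.3, 25.9, 18.8]
tool_rot: [-180.0, -0.0, -16.3]
contact_force: [0.1, 0.5, 1.8]
opening: 0.5
gripper_force: 0.9
```

drive_tool:
  motion:
    - [0,0,0,0,0,0.05,1]
    - [0,0,0,0,0,0,1]

```text
t: 37.55
tool_pos: [627.5, 25.9, 18.0]
tool_rot: [-180.0, -0.0, -16.3]
contact_force: [-0.9, 0.1, 4.0]
opening: 0.4
gripper_force: 2.3
```

drive_tool:
  motion:
    - [0,0,0,0,0,0.05,1]
    - [0,0,0,0,0,0,1]

```text
t: 37.75
tool_pos: [627.7, 25.8, 17.2]
tool_rot: [-180.0, -0.1, -16.3]
contact_force: [-0.6, -0.7, 5.7]
opening: 0.4
gripper_force: 2.8
```

drive_tool:
  motion:
    - [0,0,0,0,0,0.05,1]
    - [0,0,0,0,0,0,1]

```text
t: 37.95
tool_pos: [627.9, 25.8, 16.4]
tool_rot: [-180.0, -0.1, -16.3]
contact_force: [-0.7, -0.7, 6.5]
opening: 0.4
gripper_force: 3.0
```

drive_tool:
  motion:
    - [0,0,0,0,0,0.05,1]
    - [0,0,0,0,0,0,1]

```text
t: 38.15
tool_pos: [628.0, 25.7, 15.4]
tool_rot: [-180.0, -0.1, -16.3]
contact_force: [-0.9, -0.5, 6.5]
opening: 0.6
gripper_force: 3.1
```

```bash
python3 -c "
from m import *
mp('side',206,232,238,276);st()"
```

```text
206 oooooo..###########.oooooooooooooo....
207 oooo....###########....o..ooooooooo...
208 oo......###########.........ooooooo...
209 ........###########.........ooooo.....
210 ........#######.###...........o.......
211 .........##########...................
212 .........##########...................
213 .........##########...................
214 ..........##########..................
215 .........##########...................
216 .......##.C#####.CCCCC................
217 .......##CCC###CCCCCCCC...............
218 .......##.CCC.CCCCCCCCCCC.............
219 ........##CC.CCCCCCCCCCCCC............
220 ..............CCCCCCCCCCCCCC..........
221 ...............CCCCCCCCCCCCCC.........
222 ...............CCCCCCCCCCCCCCC........
223 ....CCCCC........CCCCCCCCCCCCC........
224 ..CCCCCCCCCCC....CCCCCCCCCCCCCC.......
225 CCCCCCCCCCCCCC.....CCCCCCCCCCC........
226 CCCCCCCCCCCCCCC.....CCCCCCCC.....CCCCC
227 CCCCCCCCCCCCCCCC.....CCCCC....CCCCCCCC
228 CCCCCCCCCCCCCCCC......CC....CCCCCCCCCC
229 CCCCCCCCCCCCCCCCC..........CCCCCCCCCCC
230 ...C.CCCCCCCCCCCC.........CCCCCCCCCCCC
231 ........CCCCCCCCC........CCCCCCCCCCCCC
38.2 [628.   25.7  15.4] [-1.80e+02 -1.00e-01 -1.63e+01] F [-0.2 -0.5  6.7] open 0.8 grip 3.1
```

drive_tool:
  motion:
    - [0,0,0,0,0,0.05,1]
    - [0,0,0,0,0,0.05,1]
    - [0,0,0,0,0,0,1]

```text
t: 38.5
tool_pos: [628.1, 25.7, 13.5]
tool_rot: [-180.0, -0.1, -16.4]
contact_force: [-0.3, -1.1, 6.4]
opening: 0.2
gripper_force: 3.1
```

drive_tool:
  motion:
    - [0,0,0,0,0,0.05,1]
    - [0,0,0,0,0,0.05,1]
    - [0,0,0,0,0,0,1]

```text
t: 38.8
tool_pos: [628.0, 25.8, 11.5]
tool_rot: [-180.0, -0.1, -16.3]
contact_force: [-0.3, -1.1, 6.8]
opening: 0.2
gripper_force: 3.1
```

drive_tool:
  motion:
    - [0,0,0,0,0,0.05,1]
    - [0,0,0,0,0,0.05,1]
    - [0,0,0,0,0,0,1]

```text
t: 39.1
tool_pos: [628.2, 25.8, 9.8]
tool_rot: [-180.0, -0.1, -16.3]
contact_force: [-1.0, -0.7, 9.1]
opening: 0.4
gripper_force: 3.7
```

drive_tool:
  motion:
    - [0,0,0,0,0,0.05,1]
    - [0,0,0,0,0,0,1]

```text
t: 39.3
tool_pos: [628.7, 25.8, 9.4]
tool_rot: [-180.0, -0.2, -16.4]
contact_force: [-1.6, -1.6, 11.6]
opening: 0.6
gripper_force: 5.2
```

drive_tool:
  motion:
    - [0,0,0,0,0,0.05,1]
    - [0,0,0,0,0,0,1]

```text
t: 39.5
tool_pos: [629.2, 25.7, 9.0]
tool_rot: [-179.9, -0.2, -16.4]
contact_force: [-1.7, -0.5, 16.8]
opening: 0.6
gripper_force: 6.7
```

```bash
python3 -c "
from m import *
mp('side',206,232,238,276);st()"
```

```text
206 CCoooo.#######.####.ooo.oooooooooo....
207 oooo...############...o.ooooooooooo...
208 oo......###########.......ooooooooo...
209 ........###########.........ooooo.....
210 ........###########...................
211 ........##########....................
212 ........##########....................
213 ........###########...................
214 ........############..................
215 ........#############.................
216 .......########.######................
217 .......############CCC................
218 .......########..CCCCCCCC.C...........
219 ........##...#.CCCCCCCCCCCCCC.........
220 .........#....CCCCCCCCCCCCCCC.........
221 ...............CCCCCCCCCCCCCCC........
222 ................CCCCCCCCCCCCCC........
223 .....CCCC.......CCCCCCCCCCCC###.......
224 ..CCCCCCCCCCC.....CCCCCCCC###.........
225 CCCCCCCCCCCCCC.....CCCCC##............
226 CCCCCCCCCCCCCCC.......####.......CCCCC
227 CCCCCCCCCCCCCCCC.....#####....CCCCCCCC
228 CCCCCCCCCCCCCCCC......#....CCCCCCCCCCC
229 CCCCCCCCCCCCCCCCC..........CCCCCCCCCCC
230 .....CCCCCCCCCCCC.........CCCCCCCCCCCC
231 ........CCCCCCCCC........CCCCCCCCCCCCC
39.5 [629.2  25.7   9. ] [-179.9   -0.2  -16.4] F [-1.7 -1.8 16.3] open -0.0 grip 6.7
```

drive_tool:
  motion:
    - [0,0,0,0,0,-0.1,1]
    - [0,0,0,0,0,-0.3,1]
    - [0,0,0,0,0,-1,1]
    - [0,0,0,0,0,-1,1]
    - [0,0,0,0,0,-1,1]
    - [0,0,0,0,0,-1,0.8]
    - [0,0,0,0,0,-0.5,0.48]
    - [0,0,0,0,0,0,0.48]
    - [0,0,0,0,0,0,0.48]
    - [0,0,0,0,0,0,0.48]

```text
t: 40.55
tool_pos: [626.4, 25.8, 103.1]
tool_rot: [180.0, 0.1, -16.3]
contact_force: [0.1, -0.7, -0.1]
opening: 32.7
gripper_force: 0.0
```

```bash
python3 -c "
from m import *
d=optics.get_image('side');K=d['mtx'];R=np.array(d['R']);t=np.array(d['t'])
def pr(p): c=K@(R@np.array(p)+t);return (c[:2]/c[2]).round(1)
print('open tips obs (218.8,237.2),(171.2,262.8)')
for dz in (-11,0,13):
  for s in (-50,50): print(dz,s,pr([530.9-.225*s,289.8-.974*s,171.4+dz]))
st();s=robot.sense();p=s['tool_pos'];Rr=Ro.from_euler('xyz',s['tool_rot'],degrees=True)
for dz in (11,0,-13):
  for y in (-22,22): print(dz,y,pr(p+Rr.apply([0,y,dz])))
a=cv2.resize(d['frame'][130:240,195:345],None,fx=5,fy=5,interpolation=2)
cv2.imwrite('pics/s6.png',np.clip(a.astype(int)*2,0,255).astype(np.uint8))
"
```

```text
open tips obs (218.8,237.2),(171.2,262.8)
-11 -50 [171.9 270.2]
-11 50 [218.8 244.2]
0 -50 [170.8 266. ]
0 50 [218.2 240.1]
13 -50 [169.5 261. ]
13 50 [217.5 235.1]
40.6 [626.4  25.8 103.3] [ 1.80e+02  1.00e-01 -1.63e+01] F [-0.1 -0.9 -0.1] open 36.6 grip 0.0
11 -22 [242.9 198.6]
11 22 [257.9 191.8]
0 -22 [242.6 195.1]
0 22 [257.7 188.3]
-13 -22 [242.2 190.8]
-13 22 [257.4 184.1]
```

View pics/s6.png

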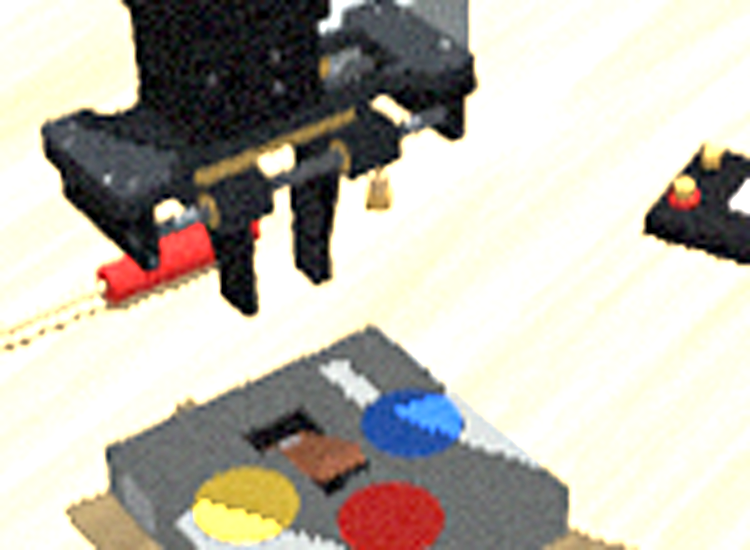

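drive_tool:
  motion:
    - [0,-1,0,0,0,0,0.45]
    - [0,-1,0,0,0,0,0.45]
    - [0,-1,0,0,0,0,0.45]
    - [0,-1,0,0,0,0,0.45]
    - [0,-1,0,0,0,0,0.45]
    - [0,-0.6,0,0,0,0,0.45]
    - [0,0,0,0,0,0,0.45]
    - [0,0,0,0,0,0,0.45]

```text
t: 41.4
tool_pos: [627.0, 26.1, 103.6]
tool_rot: [180.0, 28.0, -16.3]
contact_force: [0.9, -0.4, -0.2]
opening: 48.1
gripper_force: 0.0
```

```bash
python3 -c "
from h import *
st();s=robot.sense();R=Ro.from_euler('xyz',s['tool_rot'],degrees=True).as_matrix();print('axes',R.round(2).tolist())
tgt=np.array([577.9,40.9,25.0]);print(go(tgt), go(tgt-R[:,2]*40))"
```

```text
41.4 [627.   26.1 103.6] [180.   28.  -16.3] F [ 0.9 -0.4 -0.2] open 48.1 grip 0.0
axes [[0.85, -0.28, -0.45], [-0.25, -0.96, 0.13], [-0.47, 0.0, -0.88]]
[-0.42 -0.02  4.67] [-0.42 -0.02  2.67]
```

drive_tool:
  motion:
    - [0,0,0,-0.42,0,0.4,0.45]
    - [0,0,0,0,0,1,0.45]
    - [0,0,0,0,0,1,0.45]
    - [0,0,0,0,0,0.8,0.45]
    - [0,0,0,0,0,0.4,0.45]
    - [0,0,0,0,0,0.3,0.45]
    - [0,0,0,0,0,0.3,0.45]
    - [0,0,0,0,0,0.2,0.45]
    - [0,0,0,0,0,0,0.45]
    - [0,0,0,0,0,0,0.45]

```text
t: 42.4
tool_pos: [580.7, 39.5, 31.0]
tool_rot: [-180.0, 28.0, -16.3]
contact_force: [0.4, 0.7, -0.2]
opening: 47.6
gripper_force: 0.0
```

```bash
python3 -c "
from h import *
st();print(go([577.9,40.9,25.0]))
d=optics.get_image('side');a=cv2.resize(d['frame'][180:240,220:300],None,fx=5,fy=5,interpolation=2)
w=optics.get_image('wrist')['frame'][150:330,190:380];w=cv2.resize(w,(400,380))
m=np.zeros((380,800,3),int);m[:300,:400]=a;m[:,400:]=w
cv2.imwrite('pics/s7.png',np.clip(m*2,0,255).astype(np.uint8))
"
```

```text
42.4 [580.7  39.5  31. ] [-180.    28.   -16.3] F [ 0.4  0.7 -0.2] open 47.6 grip 0.0
[ 0.01 -0.03  0.34]
```

View pics/s7.png

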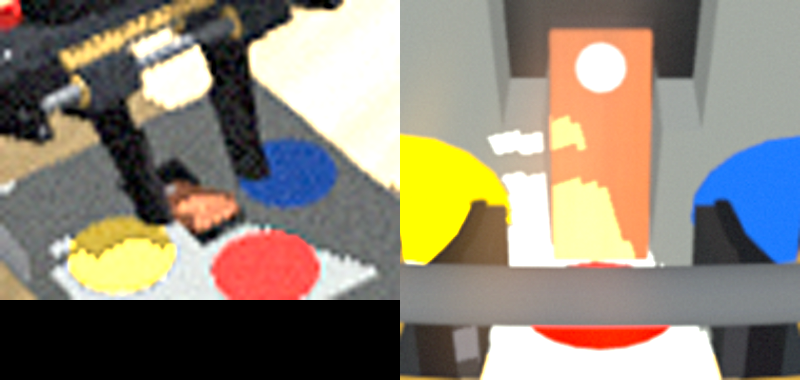

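drive_tool:
  motion:
    - [0,0,0,0,0,0.1,0.45]
    - [0,0,0,0,0,0.1,0.45]
    - [0,0,0,0,0,0,0.45]

```text
t: 42.8
tool_pos: [578.6, 40.2, 27.2]
tool_rot: [-180.0, 28.0, -16.3]
contact_force: [0.1, 0.3, 0.3]
opening: 48.0
gripper_force: 0.5
```

drive_tool:
  motion:
    - [0,0,0,0,0,0.05,0.45]
    - [0,0,0,0,0,0.05,0.45]
    - [0,0,0,0,0,0,0.45]

```text
t: 43.1
tool_pos: [578.6, 40.2, 26.6]
tool_rot: [-180.0, 27.9, -16.3]
contact_force: [3.1, -1.1, 6.9]
opening: 47.6
gripper_force: 3.7
```

drive_tool:
  motion:
    - [0,0,0,0,0,-0.12,0.45]
    - [0,0,0,0,0,0,0.45]
    - [0,0,0,0,0,0,0.6]
    - [0,0,0,0,0,0,0.7]
    - [0,0,0,0,0,0,1]
    - [0,0,0,0,0,0,1]
    - [0,0,0,0,0,0,1]
    - [0,0,0,0,0,0,1]
    - [0,0,0,0,0,0,1]

```text
t: 44.0
tool_pos: [578.7, 40.1, 27.5]
tool_rot: [180.0, 28.0, -16.3]
contact_force: [-0.1, 0.6, -0.2]
opening: 24.0
gripper_force: 30.0
```

drive_tool:
  motion:
    - [0,0,0,-0.1,0,-0.18,1]
    - [0,0,0,-0.24,0,-0.44,1]
    - [0,0,0,-0.47,0,-0.88,1]
    - [0,0,0,-0.47,0,-0.88,1]
    - [0,0,0,-0.47,0,-0.88,1]
    - [0,0,0,-0.47,0,-0.88,1]
    - [0,0,0,-0.24,0,-0.44,1]
    - [0,0,0,0,0,0,1]

```text
t: 44.8
tool_pos: [579.2, 40.3, 133.3]
tool_rot: [-179.9, 27.8, -16.3]
contact_force: [-0.1, 0.6, -1.6]
opening: 23.9
gripper_force: 30.0
```

drive_tool:
  motion:
    - [0,0.6,0,0,0,0,1]
    - [0,1,0,0,0,0,1]
    - [0,1,0,0,0,0,1]
    - [0,1,0,0,0,0,1]
    - [0,1,0,0,0,0,1]
    - [0,1,0,0,0,0,1]
    - [0,0,0,0,0,0,1]
    - [0,0,0,0,0,0,1]

```text
t: 45.6
tool_pos: [577.8, 40.1, 131.3]
tool_rot: [180.0, 0.1, -16.3]
contact_force: [0.2, -0.9, -1.2]
opening: 23.5
gripper_force: 30.0
```

```bash
python3 -c "
from m import *
st()
d=optics.get_image('side');K=d['mtx'];R=np.array(d['R']);t=np.array(d['t'])
s=robot.sense();Rr=Ro.from_euler('xyz',s['tool_rot'],degrees=True)
for x in (-6,54): 
  c=K@(R@(s['tool_pos']+Rr.apply([x,0,-16]))+t);print((c[:2]/c[2]).round(1))
f=d['frame'].astype(int)
c=(c[:2]/c[2]).astype(int)
for v in range(c[1]-18,c[1]+22): print(v,''.join('#' if f[v,u].sum()<75 else 'C' if f[v,u,2]-f[v,u,0]>25 and f[v,u,1]<110 else 'o' if f[v,u].min()>85 else '.' for u in range(c[0]-15,c[0]+40)))"
```

```text
45.6 [577.8  40.1 131.3] [ 1.80e+02  1.00e-01 -1.63e+01] F [ 0.2 -0.9 -1.2] open 23.5 grip 30.0
[262.8 188.4]
[248.3 176.2]
158 ....##############.######..CCCCCC..##.#CCC.#.##.####..C
159 ......#.###############.CCCCCC.########.CCC###.#######o
160 ...........###.#####..CCCCCCooo#######....C.#####.#.##o
161 ............##.###.CCCCCCCCCooo.####......C.#..###.###o
162 ........########.CCCCCCCCC..ooo.##........CC########Coo
163 .........#####.CCCCCCC..####..o...........CC######Coooo
164 .........#####.CCCCC..########.........##CC####CCoooooo
165 .........###.##CC...###########......####oC##Cooooooooo
166 ........#######..##############....#####.oooooooooooooo
167 ......##########.##############.########.oooooooooooooo
168 ..###.###.##.##.CC#.###.#...############.oooooooooooooo
169 ..#.####CoC####.CC.#####.#.##.##########Coooooooooooooo
170 ...##.CooooC##....C.###.#.##############Coooooooooooooo
171 ####.oooo..C......C.##.############.####ooooooooooooooo
172 ####CooCCCCoo.....CC#########CC#####.##.ooooooooooooooo
173 #####CCCCo.o.....CCC######CCooC#########ooooooooooooooo
174 #####CC..o..
[... 723 characters left out ...]
ooC.#######.CCCCCCC.####oooooooooooooooo
187 ooooooooooooooooooC#######.CCCCCCCC##.Coooooooooooooooo
188 ooooooooooooooooooo########CCCCCCCC.Coooooooooooooooooo
189 ooooooooooooooooooo.######.CCCCCCCCoooooooooooooooooooo
190 ooooooooooooooooooooC######CCCCCCCCoooooooooooooooooooo
191 oooooooooooooooooooooC#####CCCCCCoooooooooooooooooooooo
192 ooooooooooooooooooooooC###.CCCooooooooooooooooooooooooo
193 oooooooooooooooooooooooC#.CCooooooooooooooooooooooooooo
194 ooooooooooooooooooooooooooooooooooooooooooooooooooooooo
195 ooooooooooooooooooooooooooooooooooooooooooooooooooooooo
196 ooooooooooooooooooooooooooooooooooooooooooooooooooooooo
197 ooooooooooooooooooooooooooooooooooooooooooooooooooooooo
```

drive_tool:
  motion:
    - [0,0,0,-0.05,0.4,0,1]
    - [0,0,0,-0.1,0.95,0,1]
    - [0,0,0,-0.1,0.95,0,1]
    - [0,0,0,-0.1,0.95,0,1]
    - [0,0,0,-0.1,0.95,0,1]
    - [0,0,0,-0.1,0.95,0,1]
    - [0,0,0,-0.1,0.95,0,1]
    - [0,0,0,-0.1,0.95,0,1]
    - [0,0,0,-0.1,0.95,0,1]
    - [0,0,0,-0.1,0.95,0,1]
    - [0,0,0,-0.1,0.95,0,1]
    - [0,0,0,-0.1,0.95,0,1]

```text
t: 46.85
tool_pos: [494.8, -163.2, 131.2]
tool_rot: [-180.0, 0.1, -16.4]
contact_force: [0.4, 0.1, -1.8]
opening: 23.7
gripper_force: 30.0
```

drive_tool:
  motion:
    - [0,0,0,-0.1,0.95,0,1]
    - [0,0,0,-0.1,0.95,0,1]
    - [0,0,0,-0.1,0.95,0,1]
    - [0,0,0,-0.1,0.95,0,1]
    - [0,0,0,-0.1,0.95,0,1]
    - [0,0,0,-0.1,0.95,0,1]
    - [0,0,0,-0.1,0.95,0,1]
    - [0,0,0,-0.1,0.95,0,1]
    - [0,0,0,-0.1,0.95,0,1]
    - [0,0,0,-0.05,0.4,0,1]

```text
t: 47.85
tool_pos: [425.2, -330.5, 131.2]
tool_rot: [180.0, 0.1, -16.5]
contact_force: [-0.5, -0.5, -2.0]
opening: 23.8
gripper_force: 30.0
```

drive_tool:
  motion:
    - [0,0,-1,0,0,0,1]
    - [0,0,-1,0,0,0,1]
    - [0,0,-1,0,0,0,1]
    - [0,0,-1,0,0,0,1]
    - [0,0,-0.94,0,0,0,1]
    - [0,0,0,0,0,0,1]
    - [0,0,0,0,0,0,1]
    - [0,0,0,0,0,0,1]

```text
t: 48.65
tool_pos: [426.7, -327.9, 131.5]
tool_rot: [-180.0, 0.0, 8.3]
contact_force: [0.3, 0.2, -1.9]
opening: 24.0
gripper_force: 30.0
```

```bash
python3 -c "
from h import *
st()
d=optics.get_image('wrist')['frame']
cv2.imwrite('pics/w8.png',cv2.resize(d[40:280,120:440],None,fx=2.5,fy=2.5,interpolation=2))"
```

```text
48.6 [ 426.7 -327.9  131.5] [-180.     0.     8.3] F [ 0.3  0.2 -1.9] open 24.0 grip 30.0
```

View pics/w8.png

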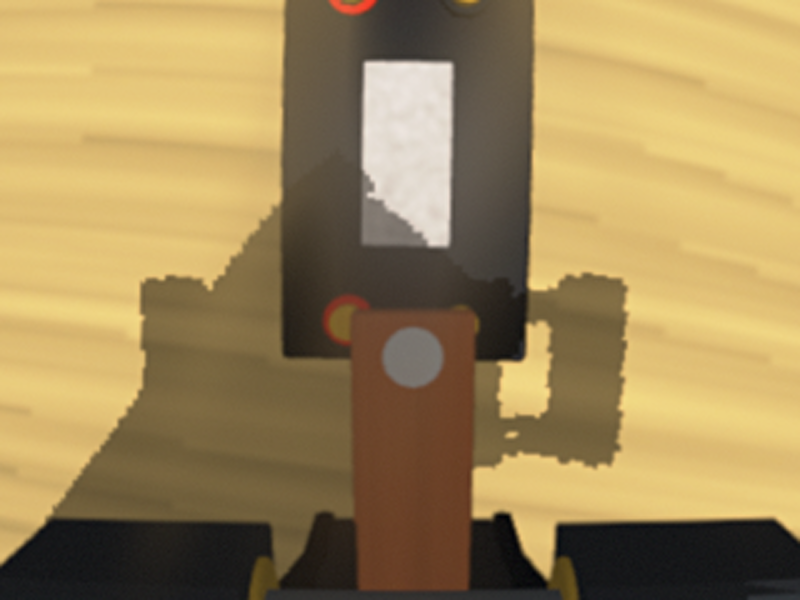

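Run:
```python
from h import *
d=optics.get_image('wrist');s=robot.sense()
f=lambda L:[(120+u/2.5,40+v/2.5) for u,v in L]
q=bpw(d,f([(362,61),(453,61),(450,246),(361,246)]),18)
t,a,e,_=fit([(33,15.5),(33,-15.5),(-33,-15.5),(-33,15.5)],q);print("bed",t,a,e)
R=Ro.from_euler('xyz',s['tool_rot'],degrees=True)
b=bpw(d,f([(353,311),(475,311),(414,357)]),148.5);print("bar end in tool",R.inv().apply(b-s['tool_pos']).round(1).tolist())
off=R.apply([24.3,0,0]);tg=np.r_[t-off[:2],60];print(tg,go(tg))
```

```text
bed [ 521.67748089 -311.37076995] 7.771760537307211 0.3812984624821638
bar end in tool [[54.8, -12.2, -17.0], [54.8, 11.6, -17.0], [45.7, -0.3, -17.0]]
[ 497.63208839 -314.87920199   60.        ] [ 3.61 -0.14  3.58]
```

drive_tool:
  motion:
    - [0,0,0.1,0.6,-0.04,0,1]
    - [0,0,0,1,-0.05,0,1]
    - [0,0,0,1,-0.05,0,1]
    - [0,0,0,0.6,0,0,1]
    - [0,0,0,0.4,0,0,1]
    - [0,0,0,0,0,0.6,1]
    - [0,0,0,0,0,1,1]
    - [0,0,0,0,0,1,1]
    - [0,0,0,0,0,1,1]
    - [0,0,0,0,0,0.8,1]
    - [0,0,0,0,0,0.4,1]
    - [0,0,0,0,0,0,1]

```text
t: 49.95
tool_pos: [496.2, -315.1, 34.1]
tool_rot: [-179.9, 0.1, 7.8]
contact_force: [-0.0, -0.1, -1.8]
opening: 23.6
gripper_force: 30.0
```

drive_tool:
  motion:
    - [0,0,0,0,0,0,1]
    - [0,0,0,0,0,0,1]
    - [0,0,0,0,0,0,1]

```text
t: 50.25
tool_pos: [498.0, -315.6, 36.5]
tool_rot: [179.9, -0.1, 7.9]
contact_force: [0.1, -0.5, -2.0]
opening: 23.8
gripper_force: 30.0
```

```bash
python3 -c "
from h import *
st();print(go([497.3,-314.9,12]))"
```

```text
50.2 [ 498.  -315.6   36.5] [ 1.799e+02 -1.000e-01  7.900e+00] F [ 0.1 -0.5 -2. ] open 23.8 grip 30.0
[-0.03 -0.04  1.22]
```

Bar underside is about 25 mm above the bed; descend with force watch.

drive_tool:
  motion:
    - [0,0,0,-0.03,-0.03,0.4,1]
    - [0,0,0,0,0,0.4,1]
    - [0,0,0,0,0,0.2,1]
    - [0,0,0,0,0,0,1]
    - [0,0,0,0,0,0,1]

```text
t: 50.75
tool_pos: [496.9, -314.7, 15.5]
tool_rot: [-180.0, 0.0, 7.9]
contact_force: [-0.2, -0.2, -1.4]
opening: 24.3
gripper_force: 30.0
```

drive_tool:
  motion:
    - [0,0,0,0,0,0.1,1]
    - [0,0,0,0,0,0,1]

```text
t: 50.95
tool_pos: [496.9, -314.8, 13.6]
tool_rot: [180.0, -0.0, 7.9]
contact_force: [-0.1, -0.5, -1.9]
opening: 23.7
gripper_force: 30.0
```

drive_tool:
  motion:
    - [0,0,0,0,0,0.05,1]
    - [0,0,0,0,0,0,1]

```text
t: 51.15
tool_pos: [496.9, -314.8, 12.6]
tool_rot: [180.0, -0.0, 7.9]
contact_force: [0.2, 0.1, -0.5]
opening: 24.0
gripper_force: 30.0
```

drive_tool:
  motion:
    - [0,0,0,0,0,0.05,1]
    - [0,0,0,0,0,0,1]

```text
t: 51.35
tool_pos: [497.0, -314.8, 11.6]
tool_rot: [180.0, -0.0, 7.9]
contact_force: [-0.1, -1.6, -0.3]
opening: 23.5
gripper_force: 30.0
```

drive_tool:
  motion:
    - [0,0,0,0,0,0.05,1]
    - [0,0,0,0,0,0,1]

```text
t: 51.55
tool_pos: [497.0, -314.9, 11.3]
tool_rot: [180.0, -0.0, 7.9]
contact_force: [-2.5, 0.6, 6.2]
opening: 23.8
gripper_force: 30.0
```

drive_tool:
  motion:
    - [0,0,0,0,0,0,0.68]
    - [0,0,0,0,0,0,0.65]
    - [0,0,0,0,0,0,0.55]
    - [0,0,0,0,0,0,0.5]
    - [0,0,0,0,0,0,0.5]
    - [0,0,0,0,0,0,0.5]

```text
t: 52.15
tool_pos: [496.9, -314.8, 10.6]
tool_rot: [180.0, -0.0, 7.9]
contact_force: [0.6, 0.4, -0.4]
opening: 42.9
gripper_force: 0.0
```

drive_tool:
  motion:
    - [0,0,0,0,0,-0.3,0.5]
    - [0,0,0,0,0,-1,0.5]
    - [0,0,0,0,0,-1,0.5]
    - [0,0,0,0,0,-1,0.5]
    - [0,0,0,0,0,-1,0.3]
    - [0,0,0,0,0,-1,0]
    - [0,0,0,0,0,0,0]
    - [0,0,0,-1,0,0,0]
    - [0,0,0,-1,0,0,0]
    - [0,0,0,-1,0,0,0]
    - [0,0,0,0,0,0,0]
    - [0,0,0,0,0,0,0]

```text
t: 53.35
tool_pos: [437.5, -322.9, 116.4]
tool_rot: [-180.0, -0.0, 7.8]
contact_force: [-0.0, -0.4, -0.5]
opening: 86.1
gripper_force: 0.0
```

Run:
```python
from h import *
st();d=optics.get_image('wrist');f=d['frame']
h=cv2.cvtColor(f,cv2.COLOR_BGR2HSV)
m=((h[...,0]<12)&(h[...,1]>110)&(h[...,2]>50)).astype(np.uint8);m[250:]=0
n,l,sta,c=cv2.connectedComponentsWithStats(m);o=np.argsort(-sta[1:,4])[:3]+1
for i in o: print(sta[i],c[i])
i=o[0];r=cv2.minAreaRect(np.argwhere(l==i)[:,::-1].astype(np.float32));B=cv2.boxPoints(r);q=bpw(d,B,28);print(q.round(1).tolist(),q.mean(0))
```

```text
53.4 [ 437.5 -322.9  116.4] [-180.    -0.     7.8] F [-0.  -0.4 -0.5] open 86.1 grip 0.0
[ 270   78   31   72 1862] [285.40386681 114.02470462]
[251  33  24  22 204] [263.40196078  45.51470588]
[251 172  22  23 202] [261.91089109 181.67326733]
[[547.9, -295.0, 28.0], [551.2, -318.6, 28.0], [494.0, -326.7, 28.0], [490.7, -302.8, 28.0]] [ 520.95070907 -310.76893689   28.        ]
```

drive_tool:
  motion:
    - [0,0,1,0,0,-0.7,0]
    - [0,0,1,0,0,-0.7,0]
    - [0,0,1,0,0,-0.7,0]
    - [0,0,1,0,0,-0.7,0]
    - [0,0,0.16,0,0,-0.2,0]
    - [0,0,0,0,0,0,0]

```text
t: 54.0
tool_pos: [438.3, -322.7, 176.8]
tool_rot: [180.0, -0.1, -12.8]
contact_force: [0.7, -0.3, -0.0]
opening: 87.1
gripper_force: 0.0
```

drive_tool:
  motion:
    - [0,0,0,-0.18,-1,0,0]
    - [0,0,0,-0.18,-1,0,0]
    - [0,0,0,-0.18,-1,0,0]
    - [0,0,0,-0.18,-1,0,0]
    - [0,0,0,-0.18,-1,0,0]
    - [0,0,0,-0.18,-1,0,0]
    - [0,0,0,-0.18,-1,0,0]
    - [0,0,0,-0.18,-1,0,0]
    - [0,0,0,-0.18,-1,0,0]
    - [0,0,0,-0.18,-1,0,0]
    - [0,0,0,-0.18,-1,0,0]
    - [0,0,0,-0.18,-1,0,0]

```text
t: 55.2
tool_pos: [448.8, -78.2, 175.6]
tool_rot: [180.0, 0.1, -12.8]
contact_force: [-0.3, -0.2, 0.1]
opening: 87.1
gripper_force: 0.0
```

drive_tool:
  motion:
    - [0,0,0,-0.18,-1,0,0]
    - [0,0,0,-0.18,-1,0,0]
    - [0,0,0,-0.18,-1,0,0]
    - [0,0,0,-0.18,-1,0,0]
    - [0,0,0,-0.18,-1,0,0]
    - [0,0,0,-0.18,-1,0,0]
    - [0,0,0,-0.18,-1,0,0]
    - [0,0,0,-0.18,-1,0,0]
    - [0,0,0,-0.18,-1,0,0]
    - [0,0,0,-0.18,-1,0,0]
    - [0,0,0,-0.18,-1,0,0]
    - [0,0,0,-0.18,-1,0,0]

```text
t: 56.4
tool_pos: [460.3, 165.2, 175.6]
tool_rot: [180.0, 0.1, -12.8]
contact_force: [0.6, 0.3, -0.2]
opening: 87.0
gripper_force: 0.0
```

drive_tool:
  motion:
    - [0,0,0,-0.18,-1,0,0]
    - [0,0,0,-0.18,-1,0,0]
    - [0,0,0,-0.18,-1,0,0]
    - [0,0,0,-0.18,-1,0,0]
    - [0,0,0,-0.18,-1,0,0]
    - [0,0,0,-0.18,-1,0,0]
    - [0,0,0,0,-0.5,0,0]
    - [0,0,0,0,0,0,0]
    - [0,0,0,0,0,0,0]
    - [0,0,0,0,0,0,0]

```text
t: 57.4
tool_pos: [469.0, 294.6, 176.4]
tool_rot: [180.0, -0.0, -13.0]
contact_force: [0.3, -0.3, -0.4]
opening: 87.0
gripper_force: 0.0
```

```bash
python3 -c "
from h import *
st();print(go([470,302.5,41]))"
```

```text
57.4 [469.  294.6 176.4] [180.  -0. -13.] F [ 0.3 -0.3 -0.4] open 87.0 grip 0.0
[-0.04 -0.4   6.77]
```

drive_tool:
  motion:
    - [0,0,0,-0.04,-0.4,0,0]
    - [0,0,0,0,0,0.6,0]
    - [0,0,0,0,0,1,0]
    - [0,0,0,0,0,1,0]
    - [0,0,0,0,0,1,0]
    - [0,0,0,0,0,1,0]
    - [0,0,0,0,0,1,0]
    - [0,0,0,0,0,0.8,0]
    - [0,0,0,0,0,0.37,0]
    - [0,0,0,0,0,0,0.2]
    - [0,0,0,0,0,0,0.4]
    - [0,0,0,0,0,0,0.6]

```text
t: 58.6
tool_pos: [470.3, 304.0, 42.0]
tool_rot: [-179.9, -0.1, -12.9]
contact_force: [-0.4, 0.3, 0.8]
opening: 70.4
gripper_force: 0.0
```

drive_tool:
  motion:
    - [0,0,0,0,0,0,0.6]
    - [0,0,0,0,0,0,1]
    - [0,0,0,0,0,0,1]
    - [0,0,0,0,0,0,1]
    - [0,0,0,0,0,0,1]
    - [0,0,0,0,0,0,1]

```text
t: 59.2
tool_pos: [469.9, 303.4, 41.2]
tool_rot: [180.0, -0.0, -12.9]
contact_force: [-0.5, -1.7, 2.4]
opening: 39.2
gripper_force: 29.9
```

drive_tool:
  motion:
    - [0,0,0,0,0,-0.5,1]
    - [0,0,0,0,0,-1,1]
    - [0,0,0,0,0,-1,1]
    - [0,0,0,0,0,-1,1]
    - [0,0,0,0,0,-1,1]
    - [0,0,0,0,0,-1,1]
    - [0,0,0,0,0,-1,1]
    - [0,0,0,0,0,0,1]
    - [0,0,0,0,0,0,1]
    - [0,0,0,0,0,0,1]

```text
t: 60.2
tool_pos: [469.1, 303.3, 169.8]
tool_rot: [179.9, 0.1, -12.9]
contact_force: [0.3, 0.3, -2.8]
opening: 39.5
gripper_force: 29.9
```

```bash
python3 -c "
from h import *
st();print(go([540.1,51.6,71.5]))"
```

```text
60.2 [469.1 303.3 169.8] [ 1.799e+02  1.000e-01 -1.290e+01] F [ 0.3  0.3 -2.8] open 39.5 grip 29.9
[ 6.28 11.47  4.92]
```

drive_tool:
  motion:
    - [0,0,0,0.28,0.47,0,1]
    - [0,0,0,0.5,1,0,1]
    - [0,0,0,0.5,1,0,1]
    - [0,0,0,0.5,1,0,1]
    - [0,0,0,0.5,1,0,1]
    - [0,0,0,0.6,1,0,1]
    - [0,0,0,0.6,1,0,1]
    - [0,0,0,0.6,1,0,1]
    - [0,0,0,0.6,1,0,1]
    - [0,0,0,0.6,1,0,1]
    - [0,0,0,0.6,1,0,1]
    - [0,0,0,0.4,1,0,1]

```text
t: 61.4
tool_pos: [540.8, 49.9, 170.4]
tool_rot: [180.0, 0.1, -13.0]
contact_force: [0.9, 0.3, -3.5]
opening: 39.7
gripper_force: 29.9
```

drive_tool:
  motion:
    - [0,0,0,0,0,0,1]
    - [0,0,0,0,0,0,1]
    - [0,0,0,0,0,0.6,1]
    - [0,0,0,0,0,1,1]
    - [0,0,0,0,0,1,1]
    - [0,0,0,0,0,1,1]
    - [0,0,0,0,0,0.6,1]
    - [0,0,0,0,0,0.2,1]
    - [0,0,0,0,0,0,1]
    - [0,0,0,0,0,0,1]
    - [0,0,0,0,0,0,1]

```text
t: 62.5
tool_pos: [541.5, 52.1, 84.1]
tool_rot: [-180.0, -0.1, -12.9]
contact_force: [0.5, 0.6, -3.2]
opening: 39.7
gripper_force: 29.9
```

```bash
python3 -c "
from h import *
st();print(go([540.1,51.6,71.5]))"
```

```text
62.5 [541.5  52.1  84.1] [-1.80e+02 -1.00e-01 -1.29e+01] F [ 0.5  0.6 -3.2] open 39.7 grip 29.9
[-0.06  0.04  0.63]
```

drive_tool:
  motion:
    - [0,0,0,-0.06,0.04,0.3,1]
    - [0,0,0,0,0,0.2,1]
    - [0,0,0,0,0,0.1,1]
    - [0,0,0,0,0,0,1]
    - [0,0,0,0,0,0,1]
    - [0,0,0,0,0,0,1]

```text
t: 63.1
tool_pos: [539.5, 51.3, 71.2]
tool_rot: [180.0, -0.0, -12.9]
contact_force: [-1.2, -1.9, 0.4]
opening: 39.3
gripper_force: 29.9
```

drive_tool:
  motion:
    - [0,0,0,0,0,0.02,1]
    - [0,0,0,0,0,0,1]

```text
t: 63.3
tool_pos: [539.7, 51.3, 71.2]
tool_rot: [180.0, -0.0, -12.9]
contact_force: [-0.8, -3.3, 4.9]
opening: 39.5
gripper_force: 30.0
```

Seated. Release, rise and head for blue.

drive_tool:
  motion:
    - [0,0,0,0,0,0,0.5]
    - [0,0,0,0,0,0,0.4]
    - [0,0,0,0,0,0,0.2]
    - [0,0,0,0,0,0,0.2]
    - [0,0,0,0,0,-0.5,0.2]
    - [0,0,0,0,0,-1,0.2]
    - [0,0,0,0,0,-1,0.2]
    - [0,0,0,0,0,-1,0]
    - [0,0,0,0,0,-1,0]
    - [0,0,0,0,0,-0.6,0]
    - [0,0,0,0,0,0,0]

```text
t: 64.4
tool_pos: [540.5, 51.7, 174.8]
tool_rot: [-179.9, -0.2, -12.9]
contact_force: [0.8, 0.4, -1.3]
opening: 85.6
gripper_force: 0.0
```

```bash
python3 -c "
from h import *
st();print(go([529.8,288.9,38]))"
```

```text
64.4 [540.5  51.7 174.8] [-179.9   -0.2  -12.9] F [ 0.8  0.4 -1.3] open 85.6 grip 0.0
[ -3.2  -11.43   6.84]
```

drive_tool:
  motion:
    - [0,0,0,-0.1,-0.43,0,0]
    - [0,0,0,-0.3,-1,0,0]
    - [0,0,0,-0.3,-1,0,0]
    - [0,0,0,-0.3,-1,0,0]
    - [0,0,0,-0.3,-1,0,0]
    - [0,0,0,-0.3,-1,0,0]
    - [0,0,0,-0.3,-1,0,0]
    - [0,0,0,-0.3,-1,0,0]
    - [0,0,0,-0.3,-1,0,0]
    - [0,0,0,-0.3,-1,0,0]
    - [0,0,0,-0.3,-1,0,0]
    - [0,0,0,-0.1,-1,0,0]

```text
t: 65.6
tool_pos: [526.9, 290.2, 171.4]
tool_rot: [179.9, 0.1, -12.9]
contact_force: [0.2, 0.8, 0.3]
opening: 86.7
gripper_force: 0.0
```

drive_tool:
  motion:
    - [0,0,0,0,0,0,0]
    - [0,0,0,0,0,0,0]
    - [0,0,0,0,0,0.6,0]
    - [0,0,0,0,0,1,0]
    - [0,0,0,0,0,1,0]
    - [0,0,0,0,0,1,0]
    - [0,0,0,0,0,1,0]
    - [0,0,0,0,0,1,0]
    - [0,0,0,0,0,0.7,0]
    - [0,0,0,0,0,0.3,0]
    - [0,0,0,0,0,0,0.2]
    - [0,0,0,0,0,0,0.4]

```text
t: 66.8
tool_pos: [528.7, 288.7, 41.5]
tool_rot: [-180.0, -0.0, -12.9]
contact_force: [0.8, -0.3, -0.5]
opening: 77.7
gripper_force: 0.0
```

```bash
python3 -c "
from h import *
st();print(go([529.8,288.9,38]))"
```

```text
66.8 [528.7 288.7  41.5] [-180.    -0.   -12.9] F [ 0.8 -0.3 -0.5] open 77.7 grip 0.0
[ 0.05 -0.02  0.17]
```

drive_tool:
  motion:
    - [0,0,0,0.05,0,0.15,0.4]
    - [0,0,0,0,0,0,0.6]
    - [0,0,0,0,0,0,0.6]
    - [0,0,0,0,0,0,1]
    - [0,0,0,0,0,0,1]
    - [0,0,0,0,0,0,1]
    - [0,0,0,0,0,0,1]
    - [0,0,0,0,0,0,1]

```text
t: 67.6
tool_pos: [529.3, 288.3, 37.9]
tool_rot: [180.0, -0.0, -12.9]
contact_force: [0.1, -1.1, 0.6]
opening: 39.0
gripper_force: 30.0
```

drive_tool:
  motion:
    - [0,0,0,0,0,-0.5,1]
    - [0,0,0,0,0,-1,1]
    - [0,0,0,0,0,-1,1]
    - [0,0,0,0,0,-1,1]
    - [0,0,0,0,0,-1,1]
    - [0,0,0,0,0,-1,1]
    - [0,0,0,0,0,-1,1]
    - [0,0,0,0,0,0,1]
    - [0,0,0,0,0,0,1]
    - [0,0,0,0,0,0,1]

```text
t: 68.6
tool_pos: [528.6, 288.0, 166.4]
tool_rot: [179.9, 0.1, -12.9]
contact_force: [0.0, -0.4, -2.2]
opening: 39.9
gripper_force: 30.0
```

```bash
python3 -c "
from h import *
st();print(go([573.3,-10.2,67.6]))"
```

```text
68.6 [528.6 288.  166.4] [ 1.799e+02  1.000e-01 -1.290e+01] F [ 0.  -0.4 -2.2] open 39.9 grip 30.0
[ 5.52 14.02  4.95]
```

drive_tool:
  motion:
    - [0,0,0,0.2,0.52,0,1]
    - [0,0,0,0.4,1,0,1]
    - [0,0,0,0.4,1,0,1]
    - [0,0,0,0.4,1,0,1]
    - [0,0,0,0.4,1,0,1]
    - [0,0,0,0.4,1,0,1]
    - [0,0,0,0.4,1,0,1]
    - [0,0,0,0.4,1,0,1]
    - [0,0,0,0.4,1,0,1]
    - [0,0,0,0.4,1,0,1]
    - [0,0,0,0.4,1,0,1]
    - [0,0,0,0.4,1,0,1]

```text
t: 69.8
tool_pos: [566.9, 41.3, 167.0]
tool_rot: [180.0, 0.1, -13.0]
contact_force: [-0.1, -0.2, -2.8]
opening: 39.1
gripper_force: 30.0
```

drive_tool:
  motion:
    - [0,0,0,0.4,1,0,1]
    - [0,0,0,0.4,1,0,1]
    - [0,0,0,0.12,0.5,0,1]
    - [0,0,0,0,0,0,1]
    - [0,0,0,0,0,0,1]
    - [0,0,0,0,0,0.6,1]
    - [0,0,0,0,0,1,1]
    - [0,0,0,0,0,1,1]
    - [0,0,0,0,0,1,1]
    - [0,0,0,0,0,0.5,1]
    - [0,0,0,0,0,0,1]
    - [0,0,0,0,0,0,1]

```text
t: 71.0
tool_pos: [574.4, -9.1, 86.2]
tool_rot: [-180.0, -0.0, -12.9]
contact_force: [0.0, 0.4, -2.5]
opening: 39.8
gripper_force: 30.0
```

```bash
python3 -c "
from h import *
st();print(go([573.3,-10.2,67.6]))"
```

```text
71.0 [574.4  -9.1  86.2] [-180.    -0.   -12.9] F [ 0.   0.4 -2.5] open 39.8 grip 30.0
[-0.04  0.07  0.93]
```

drive_tool:
  motion:
    - [0,0,0,-0.03,0.06,0.4,1]
    - [0,0,0,0,0,0.3,1]
    - [0,0,0,0,0,0.15,1]
    - [0,0,0,0,0,0,1]
    - [0,0,0,0,0,0,1]
    - [0,0,0,0,0,0,1]

```text
t: 71.6
tool_pos: [573.4, -10.6, 69.0]
tool_rot: [-180.0, -0.0, -12.9]
contact_force: [0.2, -0.1, -2.4]
opening: 39.5
gripper_force: 30.0
```

drive_tool:
  motion:
    - [0,0,0,0,0,0.05,1]
    - [0,0,0,0,0,0,1]

```text
t: 71.8
tool_pos: [573.4, -10.6, 67.9]
tool_rot: [-180.0, -0.0, -12.9]
contact_force: [0.3, -0.2, -2.8]
opening: 39.5
gripper_force: 30.0
```

drive_tool:
  motion:
    - [0,0,0,0,0,0.03,1]
    - [0,0,0,0,0,0,1]
    - [0,0,0,0,0,0,0.5]
    - [0,0,0,0,0,0,0.4]
    - [0,0,0,0,0,0,0.2]
    - [0,0,0,0,0,0,0.2]
    - [0,0,0,0,0,-0.5,0.2]
    - [0,0,0,0,0,-1,0.2]
    - [0,0,0,0,0,-1,0.2]
    - [0,0,0,0,0,-1,0]
    - [0,0,0,0,0,-1,0]
    - [0,0,0,0,0,-0.8,0]

```text
t: 73.0
tool_pos: [573.6, -10.5, 175.3]
tool_rot: [-180.0, -0.1, -12.9]
contact_force: [-0.0, 0.2, 0.1]
opening: 83.6
gripper_force: 0.0
```

```bash
python3 -c "
from h import *
st();print(go([588.8,274.8,39]))"
```

```text
73.0 [573.6 -10.5 175.3] [-1.80e+02 -1.00e-01 -1.29e+01] F [-0.   0.2  0.1] open 83.6 grip 0.0
[ -2.46 -14.07   6.82]
```

drive_tool:
  motion:
    - [0,0,0,-0.1,-0.57,0,0]
    - [0,0,0,-0.18,-1,0,0]
    - [0,0,0,-0.18,-1,0,0]
    - [0,0,0,-0.18,-1,0,0]
    - [0,0,0,-0.18,-1,0,0]
    - [0,0,0,-0.18,-1,0,0]
    - [0,0,0,-0.18,-1,0,0]
    - [0,0,0,-0.18,-1,0,0]
    - [0,0,0,-0.18,-1,0,0]
    - [0,0,0,-0.18,-1,0,0]
    - [0,0,0,-0.18,-1,0,0]
    - [0,0,0,-0.18,-1,0,0]

```text
t: 74.2
tool_pos: [583.8, 226.0, 172.6]
tool_rot: [180.0, 0.0, -12.9]
contact_force: [-0.1, 0.4, 1.0]
opening: 87.3
gripper_force: 0.0
```

drive_tool:
  motion:
    - [0,0,0,-0.18,-1,0,0]
    - [0,0,0,-0.18,-1,0,0]
    - [0,0,0,0,-0.5,0,0]
    - [0,0,0,0,0,0,0]
    - [0,0,0,0,0,0.6,0]
    - [0,0,0,0,0,1,0]
    - [0,0,0,0,0,1,0]
    - [0,0,0,0,0,1,0]
    - [0,0,0,0,0,1,0]
    - [0,0,0,0,0,1,0]
    - [0,0,0,0,0,0.7,0]
    - [0,0,0,0,0,0,0]

```text
t: 75.4
tool_pos: [587.4, 272.7, 44.5]
tool_rot: [179.8, 0.2, -13.0]
contact_force: [-0.7, -0.4, -0.2]
opening: 87.1
gripper_force: 0.0
```

drive_tool:
  motion:
    - [0,0,0,0,0,0.2,0.2]
    - [0,0,0,0,0,0,0.2]

```text
t: 75.6
tool_pos: [589.0, 274.5, 43.6]
tool_rot: [-180.0, -0.0, -13.0]
contact_force: [0.0, 0.0, 0.0]
opening: 77.8
gripper_force: 0.0
```

```bash
python3 -c "
from h import *
st();print(go([588.8,274.8,39]))"
```

```text
75.6 [589.  274.5  43.6] [-180.   -0.  -13.] F [0. 0. 0.] open 77.8 grip 0.0
[-0.02 -0.01  0.23]
```

drive_tool:
  motion:
    - [0,0,0,-0.02,0,0.2,0.4]
    - [0,0,0,0,0,0,0.6]
    - [0,0,0,0,0,0,0.6]
    - [0,0,0,0,0,0,1]
    - [0,0,0,0,0,0,1]
    - [0,0,0,0,0,0,1]
    - [0,0,0,0,0,0,1]
    - [0,0,0,0,0,0,1]

```text
t: 76.4
tool_pos: [588.4, 274.8, 39.3]
tool_rot: [-180.0, -0.0, -12.9]
contact_force: [0.6, 0.8, 1.9]
opening: 39.5
gripper_force: 30.0
```

drive_tool:
  motion:
    - [0,0,0,0,0,-0.5,1]
    - [0,0,0,0,0,-1,1]
    - [0,0,0,0,0,-1,1]
    - [0,0,0,0,0,-1,1]
    - [0,0,0,0,0,-1,1]
    - [0,0,0,0,0,-1,1]
    - [0,0,0,0,0,-1,1]
    - [0,0,0,0,0,0,1]
    - [0,0,0,0,0,0,1]
    - [0,0,0,0,0,0,1]

```text
t: 77.4
tool_pos: [587.6, 274.2, 167.7]
tool_rot: [179.9, 0.1, -12.9]
contact_force: [0.1, -0.5, -1.5]
opening: 39.3
gripper_force: 30.0
```

```bash
python3 -c "
from h import *
st();print(go([604.3,84.4,69.8]))"
```

```text
77.4 [587.6 274.2 167.7] [ 1.799e+02  1.000e-01 -1.290e+01] F [ 0.1 -0.5 -1.5] open 39.3 grip 30.0
[2.95 9.06 4.9 ]
```

drive_tool:
  motion:
    - [0,0,0,0.15,0.5,0,1]
    - [0,0,0,0.3,0.9,0,1]
    - [0,0,0,0.3,0.9,0,1]
    - [0,0,0,0.3,0.9,0,1]
    - [0,0,0,0.3,0.9,0,1]
    - [0,0,0,0.3,0.9,0,1]
    - [0,0,0,0.3,0.9,0,1]
    - [0,0,0,0.3,0.9,0,1]
    - [0,0,0,0.3,0.9,0,1]
    - [0,0,0,0.3,0.9,0,1]
    - [0,0,0,0.1,0.46,0,1]
    - [0,0,0,0,0,0,1]

```text
t: 78.6
tool_pos: [605.1, 82.6, 168.7]
tool_rot: [179.9, 0.0, -13.1]
contact_force: [-0.4, 0.3, -1.5]
opening: 39.2
gripper_force: 30.0
```

drive_tool:
  motion:
    - [0,0,0,0,0,0,1]
    - [0,0,0,0,0,0.6,1]
    - [0,0,0,0,0,1,1]
    - [0,0,0,0,0,1,1]
    - [0,0,0,0,0,1,1]
    - [0,0,0,0,0,0.5,1]
    - [0,0,0,0,0,0,1]
    - [0,0,0,0,0,0,1]
    - [0,0,0,0,0,0,1]

```text
t: 79.5
tool_pos: [605.9, 85.2, 88.3]
tool_rot: [-180.0, -0.1, -12.9]
contact_force: [0.5, 0.4, -1.2]
opening: 39.5
gripper_force: 30.0
```

```bash
python3 -c "
from h import *
st();print(go([604.3,84.4,69.8]))"
```

```text
79.5 [605.9  85.2  88.3] [-1.80e+02 -1.00e-01 -1.29e+01] F [ 0.5  0.4 -1.2] open 39.5 grip 30.0
[-0.07  0.06  0.93]
```

drive_tool:
  motion:
    - [0,0,0,-0.06,0.04,0.4,1]
    - [0,0,0,0,0,0.3,1]
    - [0,0,0,0,0,0.15,1]
    - [0,0,0,0,0,0,1]
    - [0,0,0,0,0,0,1]
    - [0,0,0,0,0,0,1]

```text
t: 80.1
tool_pos: [603.9, 84.3, 70.2]
tool_rot: [180.0, -0.0, -12.9]
contact_force: [-0.6, -0.0, -2.5]
opening: 39.4
gripper_force: 30.0
```

drive_tool:
  motion:
    - [0,0,0,0,0,0.05,1]
    - [0,0,0,0,0,0,1]

```text
t: 80.3
tool_pos: [604.0, 84.4, 69.4]
tool_rot: [-180.0, -0.0, -12.9]
contact_force: [0.3, 0.2, -0.3]
opening: 39.2
gripper_force: 30.0
```

drive_tool:
  motion:
    - [0,0,0,0,0,0,0.5]
    - [0,0,0,0,0,0,0.4]
    - [0,0,0,0,0,0,0.2]
    - [0,0,0,0,0,0,0.2]
    - [0,0,0,0,0,-0.5,0.2]
    - [0,0,0,0,0,-1,0.2]
    - [0,0,0,0,0,-1,0.2]
    - [0,0,0,0,0,-1,0]
    - [0,0,0,0,0,-1,0]
    - [0,0,0,0,0,-1,0]

```text
t: 81.3
tool_pos: [603.9, 84.4, 180.9]
tool_rot: [-180.0, -0.0, -12.9]
contact_force: [0.3, 0.9, 0.2]
opening: 84.0
gripper_force: 0.0
```

drive_tool:
  motion:
    - [0,0,0,-1,0,-0.5,0]
    - [0,0,0,-1,0,-0.5,0]
    - [0,0,0,-1,0,0,0]
    - [0,0,0,-1,0,0,0]
    - [0,0,0,-1,0,0,0]
    - [0,0,0,-1,0,0,0]
    - [0,0,0,-0.5,0,0,0]
    - [0,0,0,0,0,0,0]
    - [0,0,0,0,0,0,0]
    - [0,0,0,0,0,0,0]

```text
t: 82.3
tool_pos: [477.9, 113.1, 199.2]
tool_rot: [-180.0, -0.0, -13.0]
contact_force: [0.9, -0.2, 0.6]
opening: 87.1
gripper_force: 0.0
```

Run:
```python
from h import *
st();d=optics.get_image('wrist');f=d['frame'];h=cv2.cvtColor(f,cv2.COLOR_BGR2HSV);H,S,V=cv2.split(h)
hue={'red':(H<6)|(H>174),'blue':(H>105)&(H<125),'yellow':(H>22)&(H<32)}
exp={'red':(540.3,51.7),'blue':(574.5,-10),'yellow':(603.3,85)}
K=d['mtx'];R=np.array(d['R']);t=np.array(d['t'])
def pj(p):
    c=R@np.array(p,float)+t;th=np.arctan2(np.hypot(c[0],c[1]),c[2]);return K[:2,2]+K[0,0]*th*c[:2]/np.hypot(c[0],c[1])
for n,m in hue.items():
    m=(m&(S>170)&(V>60)).astype(np.uint8);k,l,s,c=cv2.connectedComponentsWithStats(m)
    e=exp[n];print(n,"expected cap",pj([*e,104]).round(0),"pad",pj([*e,34]).round(0))
    for i in np.argsort(-s[1:,4])[:3]+1: print("  ",s[i],c[i].round(0),bpw(d,[c[i]],104)[0,:2].round(1),bpw(d,[c[i]],34)[0,:2].round(1))
```

```text
82.3 [477.9 113.1 199.2] [-180.   -0.  -13.] F [ 0.9 -0.2  0.6] open 87.1 grip 0.0
red expected cap [341. 126.] pad [330. 126.]
   [ 306  103   60   50 1864] [337. 128.] [539.1  55.7] [536.6  44.8]
   [543  60  10  14  59] [546.  67.] [ 571.4 -187.4] [ 577.3 -261.4]
blue expected cap [402.  75.] pad [379.  84.]
   [ 380   54   42   44 1220] [400.  76.] [574.   -8.2] [580.6 -35.7]
   [384 101  11   6  35] [389. 103.] [551.9   7.3] [552.8 -16.2]
   [372  63   5   2   7] [374.  63.] [587.8  12.1] [598.  -10.1]
yellow expected cap [285.  61.] pad [285.  74.]
   [ 260   37   49   63 2120] [284.  66.] [598.8  86.7] [611.9  83.8]
   [274  84  23   5  35] [285.  86.] [582.1  89.7] [590.9  87.6]
   [547  64   3   6   7] [548.  66.] [ 572.1 -190.2] [ 578.3 -265. ]
```

```bash
python3 -c "
from station import robot
print(robot.sign_off())"
```

```text
the job is handed in; nothing more can be done
None
```

The job is handed in at about 82 s of the 134 s allowed: the bar lies on the fixture bed, measured within about 1 mm of its middle, and the red, blue and yellow standards stand back on their own pads; no verdict was returned, and the standards' final places were checked only roughly from one wrist-camera frame.

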